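# Lock a ridge hook's bracket plate with a spread retaining ring

## Task

Set the spreading pliers between the two posts of the open retaining ring lying on the bracket plate, squeeze the handles to spread the ring while it is still well clear of the hook's stem, slide it over the plate into the stem's groove while it is spread, and let it close there. Then take the pliers off and stand them back on the slate. Work the ring with the pliers only, never with the fingers, and do not disturb the jar, the nail bar or the gauge block.

Things in the scene. Friction and masses are not known exactly. Their poses are not given: they have to be found in the camera images.
- stem_groove (a point): Stainless stem of a roof ridge hook, held upright in the vise, standing up through the bracket plate. Point: on its axis at the plate's top face. From there up, its groove: 36 mm diameter, 12 mm high; above that a head, 46 mm diameter, top 23 mm over the plate. x: along the plate, away from its long free end; z up. The hook's curl sticks out to x = +97 mm, up to 85 mm above the bench.
- plate_center (a point): Fixed flat steel bracket plate, 215 (x) x 120 (y) x 10 mm, on the vise; point: centre of its top face, 74 mm above the bench. The stem stands at x = +72 mm on it. Below it the cast iron vise is bolted to the bench; its screw and bar handle stick out at the -y side, to y = -120 mm, lower than 45 mm above the bench.
- ring_center (a point): Open (C-shaped) steel retaining ring lying flat on the plate, 8 mm thick, bore 42 mm, outer diameter 64 mm. Point: bore centre, 4 mm above its underside. x: from the centre out through the mouth; z up. Starts with the mouth roughly towards the stem, centre 70 to 86 mm from it. Closed, the mouth is 27 mm wide: the sprung arms must be spread to pass the 36 mm groove.
- ring_posts (a point): Point midway between the ring's two posts (ring closed), 26 mm ahead of its centre; same axes. Each arm end carries an upright post, 10 mm diameter, 36 mm high from the plate, at y = +-38 mm (66 mm clear between them). Arms hinge at 51 mm behind this point, y = +-9 mm. Spread, the posts move out and up to 8 mm back; springs push each post back with about 7 N.
- ring_left (a joint): opening angle (rad) of the ring's +y arm; 0 closed, springs back to 0. 0.17 just lets the groove through the mouth; the pliers' full squeeze gives about 0.26.
- ring_right (a joint): the same for the ring's -y arm; both arms open equally.
- pliers_hub (a point): Spreading pliers of dark steel, 205 mm long, 0.34 kg, standing level on a round foot (40 mm diameter, 10 mm high) below the hub, at any heading. Point: middle of the square hub block, 60 mm above the foot's underside; block 30 x 30 mm, sides along x and y, 43 to 76 mm above the underside: carry them by it, they balance there. x: from hub to jaw tips; z up.
- pliers_handles (a point): Point midway between the handle grips, 70 mm behind the hub, 36 mm above the underside; axes as hub. Grips 64 mm long, 20 mm high, 58 mm wide over both outer faces here (70 at the rear) at rest. Squeezing spreads the jaw tips (levers not crossed), 10 to 15 N with the ring; hard stop at about 28 mm width, faces then parallel; a spring reopens them. Lever tops are 42 mm high.
- pliers_cups (a point): Point midway between the jaw tips' cups, 86 mm ahead of the hub, 26 mm up. Tips: 70 to 102 mm ahead of the hub, lowest 9.5 mm above the underside (pass above the ring's arms and round the stem's head). Outer faces at y = +-27 mm at rest, each with a 20 mm wide cup between prongs out to +-37 mm. Foot on the plate, this point over ring_posts, headings equal: posts stand in the cups.
- pliers_left (a joint): squeeze angle (rad) of the pliers' +y lever: 0 at rest, 0.22 fully squeezed.
- pliers_right (a joint): the same for the pliers' -y lever; both move equally.
- slate: Fixed pewter-grey slate offcut lying on the bench, 170 (x) x 150 (y) x 10 mm; origin at the centre of its underside, on the bench. The pliers start on it and go back on it, with their foot on it.
- jar_center (a point): Bystander: green glass jar of hooks, 72 mm diameter, 105 mm high (hooks stick out to 127 mm); the point is at its centre, 52 mm above the bench. Leave it alone.
- nail_bar_center (a point): Bystander: steel nail bar, about 195 mm long (x), 26 mm wide, up to 25 mm high; the point is at its middle, 5 mm above the bench. Leave it alone.
- gauge_center (a point): Bystander: brass gauge block 35 x 70 x 22 mm; the point is at its centre. Leave it alone.

How it is judged:
By the outcome, as a careful person would: the job done as asked, in the order asked, and still so for the second after the job is handed in, with the robot touching nothing.
It also fails if it takes over 72 s, if anything falls off the work surface, if the arm or the gripper's body presses on something with over 40 N, if the wrist force passes 120 N, or if a joint passes its speed limit or range.

## Robot

A 6-joint arm with a two-finger parallel gripper is mounted at the origin on the work surface. World frame = base frame: x ahead of the robot, y to its left, z up, the work surface at z = 0. Lengths are in m, angles in rad, forces in N, time in s.
With the tool pointing down it reaches from about 0.35 to 0.975 m from the base axis. Payload 4.9 kg.
Tool frame: the origin (TCP) lies at the very end of the fingers, on their centre line; the grasp point (between the pads) lies 19 mm behind it; x points along the fingers, y is the direction in which the jaws open and shut, and the axes are right-handed (so a half turn about x gives the same grasp; the last joint's range is limited). The gripper opens to 85 mm and grips with 20 to 120 N. Pads are 22 mm wide; open, the fingers measure 114 mm over their backs; the gripper's body (76 mm by 85 mm) begins 54 mm behind the grasp point. The pads swing forward as they close: fully open they stand 13 mm farther back than shut.
Start: joints at [1.094, 0.053, 1.613, -0, 1.476, -0.119], TCP at [0.219, 0.585, 0.231] pointing down, gripper open.
Joint ranges: [-3.01, 3.01], [-1.01, 2.22], [0.06, 2.58], [-1.02, 4.17], [0.09, 2.62], [-3.14, 3.14]. Speed limits (rad/s): [2.57, 2.57, 3.14, 3.14, 3.14, 3.14].

## Interface

Orientations are given as a rotation vector (axis times angle).
In Python, from station import ctrl gives the robot as it stands. The module is installed in compiled form; this text tells all that it offers.
- The arm moves only by the shell command python3 -m handwheel 'ROWS' [FORCE]. ROWS is JSON, one flat list of numbers, 7 for each row, row after row: the opening, from 0 (shut) to 1 (fully open), then the shift along the tool's x, y, z in m, then the turn, a rotation vector about the tool's x, y, z in degrees. A call has 1 to 12 rows; each row is the pose to reach, as a shift and turn from the pose commanded when the call began, along the tool's axes at that moment; what a row does not reach only later rows make up. A row lasts 1/12 s, in which the tool goes at most 41.7 mm and 7.16 degrees, less where a joint would pass 70% of its speed; a pose out of reach is approached as far as the arm can. A call with a gripper value outside its range is refused whole. The fingers move at their own pace and stop on an object; FORCE is the grip in N (left out, the last holds). Time passes only in rows, so rows that repeat a pose let the fingers close. It gives the time, the measured TCP pose, the force and the opening at its end, in the units of the state.
- ctrl.get_obs(): the state, without advancing time (a new reading comes with each control period).
- ctrl.get_image(name): name is "scene" or "top" or "wrist"; returns (picture, depth): 420x560x3 uint8, blue, green, red; 420x560 float32, m along the optical axis (not along the pixel's ray), 0 where there is no reading.
- ctrl.camera_params(name): a dict with "fov_y" (degrees; the focal length in pixels is half the picture's height over the tangent of half this angle, whatever the lens; pixels are square), "cx", "cy" (the principal point, pixels), "R" (3x3) and "t" (3): a world point X has camera coordinates R X + t; the wrist camera has in their place "hand_eye" (4x4, takes a point from camera to tool coordinates, whose origin is the TCP and whose axes are the tool frame's). Camera axes: x right, y down, z forward; pixel columns grow to the right and rows downward; lengths in m; the calibration is good to about 2 mm. The wrist camera is an equidistant fisheye: a pixel r from the principal point sees the ray r / f radians off the axis. A picture is of the moment at which its call begins: read the wrist's pose just before it. camera_params takes no time and is no camera call.
- ctrl.finish_job(): hands the job in, once; it reports no verdict.
The state is a dict: "t": time; "q": joint angles; "dq": joint speeds; "effort": joint torques, N m; "tool_pos": TCP position; "tool_rot": TCP orientation; "contact_force": force on the tool from outside, world axes, zero at the start; "wrist_torque": the same for the moment, N m; "opening": finger opening in m.
Only numpy, scipy, OpenCV 4.12 (cv2) and the standard library are available. Lean on these libraries where they do the work, as an engineer would, in place of code of your own. Each camera call takes 0.05 s, during which the arm holds its last target.

## Working session

There is one attempt and no reset: what is moved stays moved. The work goes in short steps, Python scripts to look and compute and a shell command to move; the robot and the scene stay as the last step left them, time stands still between calls to the robot, and variables do not carry over. Pictures are saved under pics/ and viewed, and the job is handed in when it is done.

```bash
mkdir -p pics; ls
cat > h.py <<'E'
import numpy as np, cv2
from scipy.spatial.transform import Rotation as Ro
from station import ctrl
np.set_printoptions(precision=4,suppress=True)
def px2w(cam,u,v,depth=None,z=None):
    p=ctrl.camera_params(cam); f=210/np.tan(np.radians(p['fov_y'])/2)
    R=np.array(p['R']);t=np.array(p['t'])
    d=np.array([(u-p['cx'])/f,(v-p['cy'])/f,1.])
    o=-R.T@t; w=R.T@d
    s=depth if depth is not None else (z-o[2])/w[2]
    return o+s*w
E
python3 - <<'E'
from h import *
o=ctrl.get_obs()
for k in o: print(k,o[k])
for c in ("scene","top","wrist"):
    im,d=ctrl.get_image(c); cv2.imwrite(f'pics/{c}0.png',im); np.savez(f'{c}0.npz',im=im,d=d)
    print(c,ctrl.camera_params(c))
E
```

```text
pics
t 0.0
q [ 1.094   0.0533  1.6143 -0.      1.476  -0.119 ]
dq [-0.0005 -0.0015  0.0021  0.0031 -0.0014  0.0002]
effort [ -0.0014 -39.3685 -37.0171  -0.0002   0.0072   0.    ]
tool_pos [0.2186 0.5849 0.2301]
tool_rot [ 0.2792  1.5531 -0.2823]
contact_force [ 0.7425 -0.5165 -0.9258]
wrist_torque [-0.0091  0.0302 -0.0101]
opening 0.08530135071360836
scene {'fov_y': 53.7860439278249, 'cx': 290.66443405561876, 'cy': 214.53372458122453, 'R': array([[ 0.1622,  0.9867, -0.013 ],
       [ 0.553 , -0.1018, -0.8269],
       [-0.8172,  0.1269, -0.5622]]), 't': array([-0.1059, -0.2275,  1.2205])}
top {'fov_y': 46.816489765827754, 'cx': 284.3047663646263, 'cy': 211.1895088212741, 'R': array([[-0.0248, -0.9997, -0.0058],
       [-0.9862,  0.0255, -0.1638],
       [ 0.1639,  0.0017, -0.9865]]), 't': array([0.0519, 0.5666, 0.9113])}
wrist {'fov_y': 65.70646984690485, 'cx': 284.6271792858529, 'cy': 211.51526335911217, 'hand_eye': array([[ 0.0007, -0.2985,  0.9544, -0.1431],
       [ 1.    ,  0.0012, -0.0003, -0.    ],
       [-0.001 ,  0.9544,  0.2985, -0.0764],
       [ 0.    ,  0.    ,  0.    ,  1.    ]])}
```

View pics/top0.png

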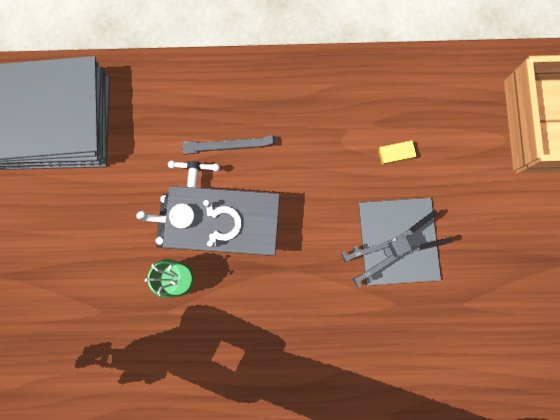

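View pics/scene0.png

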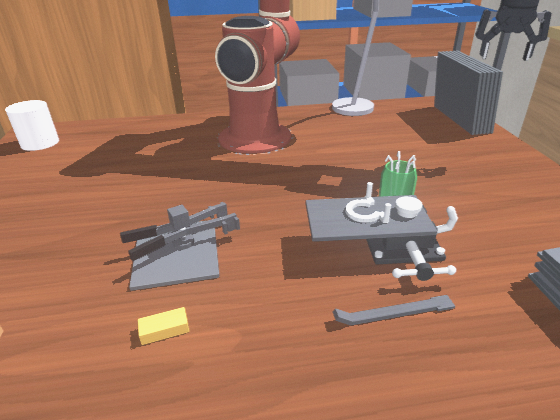

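View pics/wrist0.png

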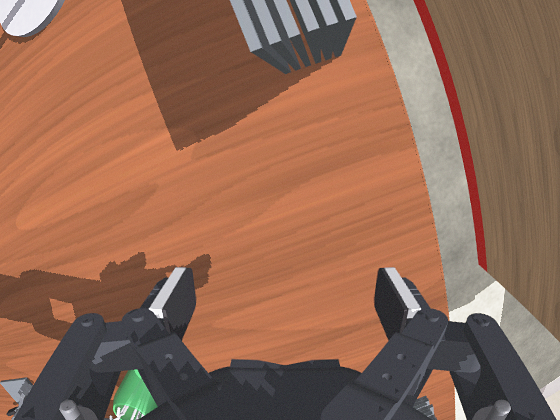

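The top view shows the stem head near (181,215), the ring near (226,222) with posts at (207,203) and (210,243), and the pliers hub near (405,245) on the slate, jaws to the left. I'll enlarge these areas.

Run:
```python
from h import *
z=np.load('top0.npz');im=z['im'];d=z['d']
def crop(x0,y0,x1,y1,s,n):
    c=cv2.resize(im[y0:y1,x0:x1],None,fx=s,fy=s,interpolation=cv2.INTER_CUBIC)
    for x in range((x0+9)//10*10,x1,10):
        cv2.putText(c,str(x),((x-x0)*s,8),0,.3,(255,255,255),1); cv2.line(c,((x-x0)*s,10),((x-x0)*s,c.shape[0]),(90,90,90) ,1)
    for y in range((y0+9)//10*10,y1,10):
        cv2.putText(c,str(y),(0,(y-y0)*s+4),0,.3,(255,255,255),1); cv2.line(c,(20,(y-y0)*s),(c.shape[1],(y-y0)*s),(90,90,90),1)
    cv2.imwrite(n,c)
crop(335,190,460,292,6,'pics/pl.png')
crop(135,180,285,262,5,'pics/ri.png')
```

```text
(no output)
```

View pics/pl.png

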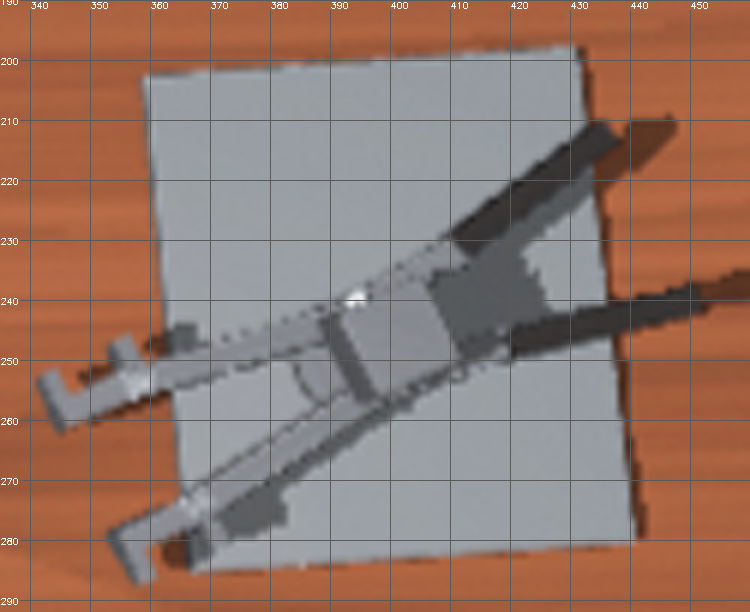

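View pics/ri.png

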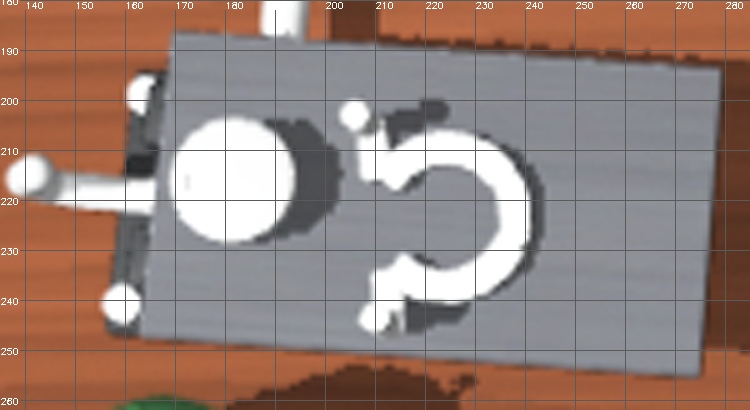

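Run:
```python
from h import *
T=lambda u,v,z: px2w('top',u,v,z=z)
P=[T(*p,.074) for p in [(168,186),(277,193.5),(273,255),(162.3,247)]]
pc=np.mean(P,0); print('plate',np.array(P),pc)
ax=(P[0]+P[3]-P[1]-P[2])/2; print('len',np.linalg.norm(ax),'w',np.linalg.norm((P[0]+P[1]-P[2]-P[3])/2),'head',np.degrees(np.arctan2(ax[1],ax[0])))
st=T(180.5,215.5,.097);print('stem',st, 'in plate x',(st-pc)[:2]@(ax/np.linalg.norm(ax))[:2])
a=T(204,202.5,.110);b=T(208.2,243.5,.110);m=(a+b)/2
print('posts',a,b,m,np.linalg.norm(a-b)); y=b-a; print('ring head (perp)',np.degrees(np.arctan2(y[1],y[0])), 'alt')
# hub
H=[T(*p,.086) for p in [(391,242),(405.5,236.5),(411.5,250.5),(397.5,257)]]
hc=np.mean(H,0);print('hub',np.array(H),hc)
# jaw tips
for z in(.046,): print('jaws',T(345,255,z),T(357,280,z))
z=np.load('top0.npz');d=z['d']
for (u,v) in [(400,246),(350,258),(360,276),(425,220),(435,243),(372,215),(240,240),(180,215),(222,212)]:
    print((u,v),px2w('top',u,v,depth=d[v,u]))
S=[T(*p,.01) for p in [(359,202.5),(431,197.7),(440,280.5),(365.5,285.3)]];print('slate',np.array(S),np.mean(S,0))
# depth height map segmentation of pliers: 
vv,uu=np.mgrid[0:420,0:560]
p=ctrl.camera_params('top'); f=210/np.tan(np.radians(p['fov_y'])/2)
X=np.stack([(uu-p['cx'])/f*d,(vv-p['cy'])/f*d,d],-1); W=(X-np.array(p['t']))@np.array(p['R'])
np.save('W.npy',W)
m=(uu>335)&(uu<462)&(vv>190)&(vv<292)
hm=m&(W[...,2]>.078)&(W[...,2]<.095); q=W[hm];print('hub depth',hm.sum(),q.mean(0),cv2.minAreaRect((q[:,:2]*1000).astype(np.float32)))
pm=m&(W[...,2]>.022); q=W[pm]; print(q.mean(0)); 
u,s,vt=np.linalg.svd(q[:,:2]-q[:,:2].mean(0),full_matrices=False);print('axis',vt,np.degrees(np.arctan2(vt[0,1],vt[0,0])))
m=(uu>195)&(uu<250)&(vv>192)&(vv<255)
for lo,hi in((.1,.115),(.079,.088)):
    k=m&(W[...,2]>lo)&(W[...,2]<hi); q=W[k];print(lo,k.sum(),q.mean(0))
    k2=k&(vv<222);k3=k&(vv>=222);print(W[k2].mean(0),W[k3].mean(0))
m=(uu>165)&(uu<197)&(vv>198)&(vv<232)&(W[...,2]>.09)&(W[...,2]<.104);print('stem',m.sum(),W[m].mean(0),cv2.minEnclosingCircle((W[m][:,:2]*1000).astype(np.float32)))
```

```text
plate [[0.6185 0.2616 0.074 ]
 [0.5982 0.0507 0.074 ]
 [0.4799 0.0609 0.074 ]
 [0.5003 0.2707 0.074 ]] [0.5492 0.161  0.074 ]
len 0.21130159229574097 w 0.11866422832937117 head 84.46107354243124
stem [0.5563 0.2317 0.097 ] in plate x 0.07107504170828673
posts [0.5774 0.1856 0.11  ] [0.5011 0.1777 0.11  ] [0.5392 0.1817 0.11  ] 0.07669961930451295
ring head (perp) -174.13030469926343 alt
hub [[ 0.4977 -0.1607  0.086 ]
 [ 0.5073 -0.1884  0.086 ]
 [ 0.4808 -0.1979  0.086 ]
 [ 0.4694 -0.1711  0.086 ]] [ 0.4888 -0.1795  0.086 ]
jaws [ 0.4784 -0.0784  0.046 ] [ 0.4297 -0.0994  0.046 ]
(400, 246) [ 0.4898 -0.1771  0.0858]
(350, 258) [ 0.4721 -0.0873  0.0505]
(360, 276) [ 0.437  -0.1045  0.0527]
(425, 220) [ 0.5415 -0.2354  0.0578]
(435, 243) [ 0.4963 -0.2514  0.0577]
(372, 215) [ 0.5612 -0.1415  0.0112]
(240, 240) [0.51   0.1231 0.0737]
(180, 215) [0.5571 0.2325 0.0977]
(222, 212) [0.5638 0.1563 0.0799]
slate [[ 0.588  -0.1164  0.01  ]
 [ 0.5942 -0.2649  0.01  ]
 [ 0.4253 -0.2704  0.01  ]
 [ 0.4195 -0.121   0.01  ]] [ 0.5068 -0.1932  0.01  ]
hub depth 269 [ 0.49   -0.1789  0.0855] ((489.9864196777344, -179.31692504882812), (29.798660278320312, 31.27988624572754), 24.27604103088379)
[ 0.4836 -0.1631  0.0992]
axis [[ 0.3785 -0.9256]
 [-0.9256 -0.3785]] -67.75740298971044
0.1 53 [0.5379 0.178  0.1092]
[0.5761 0.1818 0.1089] [0.501  0.1743 0.1095]
0.079 499 [0.5419 0.1516 0.0822]
[0.5632 0.1542 0.0821] [0.5208 0.1491 0.0822]
stem 465 [0.5557 0.2299 0.0965] ((556.4409790039062, 230.47662353515625), 23.0505428314209)
```

The crops show the hub top face at about (391..412, 236..257), the posts at (204,202) and (208,243), and the head centred at (180.5,215.5). The picture and depth fixes agree to about 2 to 4 mm. Next I plan the hub grasp.

```bash
cat >> h.py <<'E'
def pose(h,tz=1):
    "tool down; tool z horizontal along heading h(deg) (tz=+1) -> y=z×x"
    z=np.array([np.cos(np.radians(h)),np.sin(np.radians(h)),0])*tz; x=np.array([0,0,-1.]); y=np.cross(z,x)
    return np.stack([x,y,z],1)
def goto(p,h,tz=1,cmd=None):
    o=ctrl.get_obs(); R=Ro.from_rotvec(o['tool_rot']).as_matrix(); P=np.array(o['tool_pos'])
    print('shift mm',R.T@(np.array(p)-P)*1000,'turn deg',np.degrees(Ro.from_matrix(R.T@pose(h,tz)).as_rotvec()))
def st():
    o=ctrl.get_obs(); R=Ro.from_rotvec(o['tool_rot']).as_matrix()
    print('t',round(o['t'],2),'pos',o['tool_pos'],'zhead',np.degrees(np.arctan2(R[1,2],R[0,2])),'xdir',R[:,0],'F',o['contact_force'],'open',o['opening'],'q',o['q'])
E
python3 - <<'E'
from h import *
st()
# refine pliers heading with lever symmetric features (depth)
W=np.load('W.npy'); vv,uu=np.mgrid[0:420,0:560]
m=(uu>335)&(uu<462)&(vv>190)&(vv<292)&(W[...,2]>.045)&(W[...,2]<.075)
q=W[m][:,:2]; c=np.array([.4893,-.1793])
for h in range(106,122,2):
    x=np.array([np.cos(np.radians(h)),np.sin(np.radians(h))]);y=np.array([-x[1],x[0]])
    a=(q-c)@x;b=(q-c)@y
    f=a>75; r=a<-40
    print(h,'front y',b[f].min(),b[f].max(),'rear',b[r].min(),b[r].max(),'x',a.min(),a.max())
goto([.4893,-.1793,.13],113,1);goto([.4893,-.1793,.13],113,-1)
E
```

```text
t 0.15 pos [0.2187 0.585  0.2303] zhead -20.49997452002031 xdir [-0.0007 -0.0014 -1.    ] F [ 0.214  -0.1467  1.1659] open 0.08544415584294549 q [ 1.094   0.0532  1.6139  0.      1.476  -0.119 ]Traceback (most recent call last):
  File "<stdin>", line 11, in <module>
    return umr_minimum(a, axis, None, out, keepdims, initial, where)
ValueError: zero-size array to reduction operation minimum which has no identity
```

Run:
```python
from h import *
W=np.load('W.npy'); vv,uu=np.mgrid[0:420,0:560]
m=(uu>335)&(uu<462)&(vv>190)&(vv<292)&(W[...,2]>.045)&(W[...,2]<.062)
q=W[m][:,:2]*1000; c=np.array([489.3,-179.3])
for h in range(106,122,2):
    x=np.array([np.cos(np.radians(h)),np.sin(np.radians(h))]);y=np.array([-x[1],x[0]])
    a=(q-c)@x;b=(q-c)@y
    f=a>72; r=a<-50
    print(h,'front y',b[f].min(),b[f].max(),'rear',b[r].min(),b[r].max(),'x',a.min(),a.max())
goto([.4893,-.1793,.13],113,1);goto([.4893,-.1793,.13],113,-1)
```

```text
106 front y -27.459666253034573 48.4541351610889 rear -47.557414894858525 20.671034612903266 x -105.4192466741079 104.68552712315949
108 front y -30.034246731787757 45.080816524878664 rear -44.237238923261216 24.216333765465667 x -104.89106537520254 103.83035752060923
110 front y -32.572235107319315 41.652573857900315 rear -40.863166690260186 27.800278543718253 x -104.23509047036752 102.92630942724247
112 front y -34.837201271341414 38.173583945763255 rear -37.43930898313537 31.350352964869938 x -103.45212116397919 102.12288411636206
114 front y -38.01737642004622 35.064510927240825 rear -33.96983724509804 34.86223181008561 x -102.54311138353017 101.70892767642252
116 front y -41.39216209357601 32.451713026835414 rear -30.56097308693772 38.331636395955826 x -103.21991336683857 102.77068615823664
118 front y -44.71651779356857 29.799377712909997 rear -27.1444703372277 41.75433978741352 x -104.03795775820929 103.7927704255756
120 front y -47.98639330468116 27.720599101552892 rear -23.694896231696923 45.12617194760319 x -104.72924792387047 104.68839919020161
shift mm [ 101.2072 -620.9659  521.1819] turn deg [-133.4999   -0.1099    0.0318]
shift mm [ 101.2072 -620.9659  521.1819] turn deg [46.5     0.0258  0.0891]
```

Pliers: hub at (0.489, -0.179), heading 113.5°. I'm moving to hover over it.

```bash
python3 -m handwheel '[1,0.005,-0.012,0.010,2,0,0, 1,0.010,-0.034,0.029,4,0,0, 1,0.015,-0.062,0.052,7,0,0, 1,0.02,-0.09,0.076,10,0,0, 1,0.025,-0.118,0.1,13,0,0, 1,0.03,-0.148,0.124,16,0,0, 1,0.035,-0.178,0.149,19,0,0, 1,0.04,-0.208,0.174,22,0,0, 1,0.045,-0.236,0.198,25,0,0, 1,0.05,-0.264,0.222,28,0,0, 1,0.055,-0.292,0.245,31,0,0, 1,0.06,-0.32,0.268,34,0,0]' 60
python3 - <<'E'
from h import *
st();goto([.4893,-.1793,.14],113.5,-1)
E
```

```text
t: 1.15
tool_pos: [0.3578, 0.1901, 0.1709]
tool_rot: [0.744, 1.44, -0.743]
contact_force: [0.9, -0.8, 0.5]
opening: 0.0853
t 1.15 pos [0.3578 0.1901 0.1709] zhead -54.627944839545755 xdir [ 0.0004  0.0001 -1.    ] F [ 0.9236 -0.7641  0.5091] open 0.08533313756448126 q [ 0.3043 -0.4786  2.1661 -0.0001  1.4537 -0.3131]
shift mm [  30.9487 -106.6588  377.3382] turn deg [11.8721  0.0073 -0.0197]
```

```bash
python3 -m handwheel '[1,0.002,-0.01,0.035,1,0,0, 1,0.005,-0.02,0.070,2,0,0, 1,0.008,-0.03,0.106,3,0,0, 1,0.011,-0.04,0.142,4,0,0, 1,0.014,-0.05,0.178,5,0,0, 1,0.017,-0.06,0.214,6,0,0, 1,0.020,-0.07,0.250,7,0,0, 1,0.023,-0.08,0.285,8,0,0, 1,0.026,-0.09,0.32,9,0,0, 1,0.028,-0.098,0.348,10,0,0, 1,0.03,-0.104,0.368,11,0,0, 1,0.031,-0.1067,0.3773,11.9,0,0]'
python3 - <<'E'
from h import *
st();goto([.4893,-.1793,.14],113.5,-1)
im,d=ctrl.get_image('wrist'); cv2.imwrite('pics/w1.png',im);
E
```

```text
t: 2.15
tool_pos: [0.4903, -0.1797, 0.1398]
tool_rot: [0.903, 1.376, -0.904]
contact_force: [0.4, 0.0, 0.3]
opening: 0.0853
t 2.15 pos [ 0.4903 -0.1797  0.1398] zhead -66.60231715750757 xdir [-0.0006 -0.0001 -1.    ] F [0.3863 0.0053 0.2677] open 0.08531025060278905 q [-0.4937 -0.1197  1.9377 -0.0004  1.3241 -0.902 ]
shift mm [-0.1892 -0.7185 -0.7541] turn deg [-0.1023 -0.0064  0.0362]
```

View pics/w1.png

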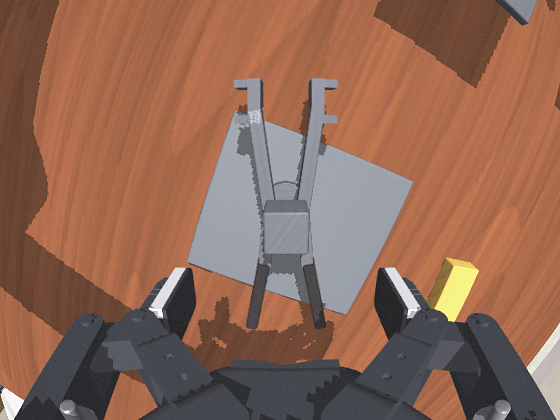

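The pliers appear centred and square between the fingers (hub top about (265..307, 211..255)). I'll check the position with the fisheye model.

```bash
cat >> h.py <<'E'
def wr(u,v,z,o=None):
    o=o or ctrl.get_obs(); R=Ro.from_rotvec(o['tool_rot']).as_matrix(); P=np.array(o['tool_pos'])
    p=ctrl.camera_params('wrist'); f=210/np.tan(np.radians(p['fov_y'])/2); H=np.array(p['hand_eye'])
    a=u-p['cx'];b=v-p['cy'];r=np.hypot(a,b);th=r/f
    d=np.array([a/r*np.sin(th),b/r*np.sin(th),np.cos(th)])
    w=R@H[:3,:3]@d; c=R@H[:3,3]+P
    return c+w*(z-c[2])/w[2]
E
python3 - <<'E'
from h import *
im=cv2.imread('pics/w1.png'); c=cv2.resize(im[60:340,210:370],None,fx=3,fy=2.14,interpolation=2)
c=cv2.resize(im[60:260,220:360],None,fx=3,fy=3,interpolation=2)
for i in range(0,140,20): cv2.putText(c,str(220+i),(i*3,10),0,.4,(255,255,255),1);cv2.line(c,(i*3,12),(i*3,600),(90,90,90),1)
for i in range(0,200,20): cv2.putText(c,str(60+i),(0,i*3+5),0,.4,(255,255,255),1);cv2.line(c,(25,i*3),(420,i*3),(90,90,90),1)
cv2.imwrite('pics/w1c.png',c)
E
```

```text
(no output)
```

View pics/w1c.png

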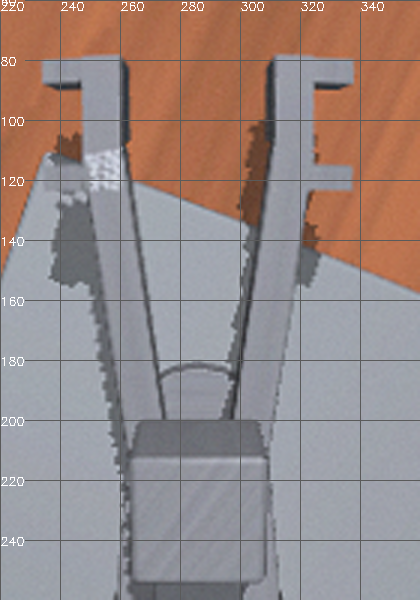

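Run:
```python
from h import *
C=[wr(*p,.086) for p in [(263.5,211.5),(308.5,211.5),(307,254),(264.5,254)]]
c=np.mean(C,0);print(np.array(C),c)
v=(C[0]+C[1]-C[2]-C[3]);print(np.degrees(np.arctan2(v[1],v[0])))
# prong tips: left front (234,80..88), right front (338,80..88), tops 42mm? jaw
a=wr(235,84,.05);b=wr(338,84,.05);print(a,b,(a+b)/2); m=(a+b)/2-c;print(np.degrees(np.arctan2(m[1],m[0])),np.linalg.norm(m[:2]))
goto([c[0],c[1],.056],113.5,-1)
```

```text
[[ 0.4721 -0.1717  0.086 ]
 [ 0.4983 -0.1603  0.086 ]
 [ 0.5099 -0.1876  0.086 ]
 [ 0.4839 -0.1989  0.086 ]] [ 0.491  -0.1796  0.086 ]
113.18784280142826
[ 0.4192 -0.1041  0.05  ] [ 0.4859 -0.0751  0.05  ] [ 0.4525 -0.0896  0.05  ]
113.15955393952508 0.0979029013830733
shift mm [83.7232  0.7618  0.1313] turn deg [-0.1301  0.0077  0.0449]
```

```bash
python3 -m handwheel '[1,0.02,0.0008,0,0,0,0, 1,0.045,0.0008,0,0,0,0, 1,0.065,0.0008,0,0,0,0, 1,0.078,0.0008,0,0,0,0, 1,0.0835,0.0008,0,0,0,0, 1,0.0835,0.0008,0,0,0,0, 0.2,0.0835,0.0008,0,0,0,0, 0.2,0.0835,0.0008,0,0,0,0, 0.2,0.0835,0.0008,0,0,0,0, 0.2,0.0835,0.0008,0,0,0,0, 0.2,0.0835,0.0008,0,0,0,0, 0.2,0.0835,0.0008,0,0,0,0]' 60; python3 -c "
from h import *
st()"
```

```text
t: 3.2
tool_pos: [0.4913, -0.1774, 0.0579]
tool_rot: [0.9, 1.375, -0.901]
contact_force: [-1.5, -1.5, 4.4]
opening: 0.0295
t 3.2 pos [ 0.4913 -0.1774  0.0579] zhead -66.40226494708052 xdir [ 0.0011 -0.0008 -1.    ] F [-1.5461 -1.4584  4.4455] open 0.029461502379390155 q [-0.4889 -0.0164  1.9896 -0.0002  1.167  -0.9007]
```

```bash
python3 -m handwheel '[0.2,-0.005,0,0,0,0,0, 0.2,-0.015,0,0,0,0,0, 0.2,-0.03,0,0,0,0,0, 0.2,-0.05,0,0,0,0,0, 0.2,-0.075,0,0,0,0,0, 0.2,-0.1,0,0,0,0,0, 0.2,-0.125,0,0,0,0,0, 0.2,-0.138,0,0,0,0,0, 0.2,-0.14,0,0,0,0,0]'
python3 - <<'E'
from h import *
st()
im,d=ctrl.get_image('wrist'); cv2.imwrite('pics/w2.png',im)
h=np.radians(96); hub=np.array([.539,.1812])-.086*np.array([np.cos(h),np.sin(h)]); print(hub)
goto([hub[0],hub[1],.198],96,-1)
E
```

```text
t: 3.95
tool_pos: [0.4923, -0.1778, 0.2006]
tool_rot: [0.9, 1.37, -0.899]
contact_force: [-0.3, -0.2, -2.6]
opening: 0.029
t 3.95 pos [ 0.4923 -0.1778  0.2006] zhead -66.3996435749367 xdir [ 0.0055 -0.0029 -1.    ] F [-0.3367 -0.1959 -2.6181] open 0.02899828641660544 q [-0.4887 -0.1764  1.8836  0.0001  1.4282 -0.9007]
[0.548  0.0957]
shift mm [   0.3967  161.0089 -227.6104] turn deg [17.6023  0.131  -0.1473]
```

View pics/w2.png

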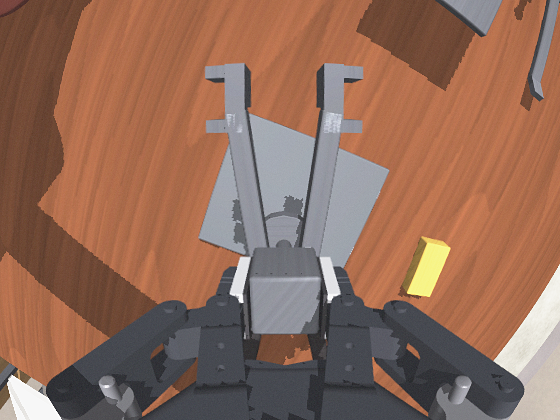

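The pliers are held squarely by the hub and lifted. Moving over the ring.

```bash
python3 -m handwheel '[0.2,0,0.007,-0.010,1,0,0, 0.2,0,0.021,-0.030,2,0,0, 0.2,0,0.039,-0.055,3.5,0,0, 0.2,0,0.057,-0.08,5,0,0, 0.2,0,0.075,-0.106,7,0,0, 0.2,0,0.093,-0.132,9,0,0, 0.2,0,0.111,-0.157,11,0,0, 0.2,0,0.127,-0.18,13,0,0, 0.2,0,0.141,-0.2,15,0,0, 0.2,0,0.152,-0.215,16.5,0,0, 0.2,0,0.159,-0.225,17.4,0,0, 0.2,0,0.161,-0.2276,17.6,0,0]'
python3 - <<'E'
from h import *
im,d=ctrl.get_image('top'); cv2.imwrite('pics/t3.png',im);np.savez('t3.npz',im=im,d=d)
st()
im,d=ctrl.get_image('wrist'); cv2.imwrite('pics/w3.png',im)
im,d=ctrl.get_image('scene'); cv2.imwrite('pics/s3.png',im)
E
```

```text
t: 5.0
tool_pos: [0.5459, 0.0979, 0.1939]
tool_rot: [1.129, 1.262, -1.133]
contact_force: [-0.8, -0.8, -2.9]
opening: 0.0288
t 5.05 pos [0.546  0.0973 0.1942] zhead -83.88910922236228 xdir [-0.0042  0.0001 -1.    ] F [ 0.3186 -0.3455 -2.558 ] open 0.02897762719549909 q [ 0.0419 -0.0866  1.8131  0.0003  1.4193 -0.0648]
```

View pics/w3.png

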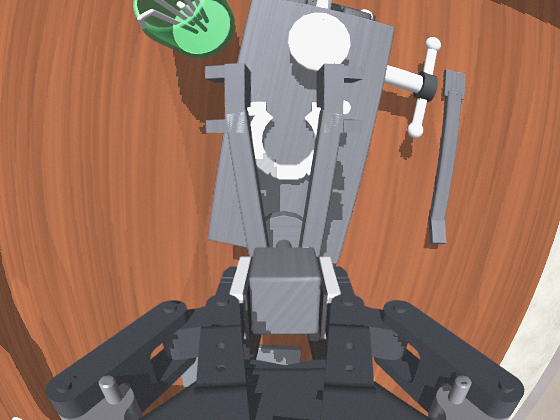

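View pics/t3.png

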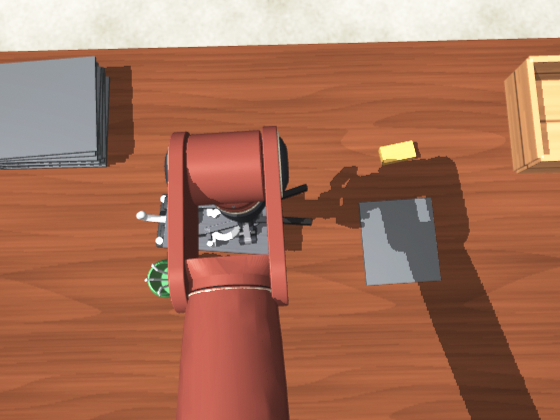

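View pics/s3.png

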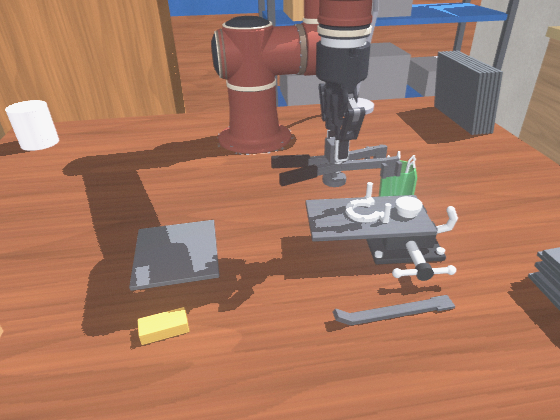

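Run:
```python
from h import *
im=cv2.imread('pics/w3.png')
def cr(x0,y0,x1,y1,s,n):
    c=cv2.resize(im[y0:y1,x0:x1],None,fx=s,fy=s,interpolation=2)
    for x in range(x0,x1,10):
        cv2.putText(c,str(x),((x-x0)*s,8),0,.3,(255,255,255),1); cv2.line(c,((x-x0)*s,10),((x-x0)*s,c.shape[0]),(90,90,90) ,1)
    for y in range(y0,y1,10):
        cv2.putText(c,str(y),(0,(y-y0)*s+4),0,.3,(0,0,255),1); cv2.line(c,(20,(y-y0)*s),(c.shape[1],(y-y0)*s),(90,90,90),1)
    cv2.imwrite(n,c)
cr(190,10,380,150,4,'pics/w3c.png')
cr(230,230,340,350,5,'pics/w3d.png')
```

```text
(no output)
```

View pics/w3c.png

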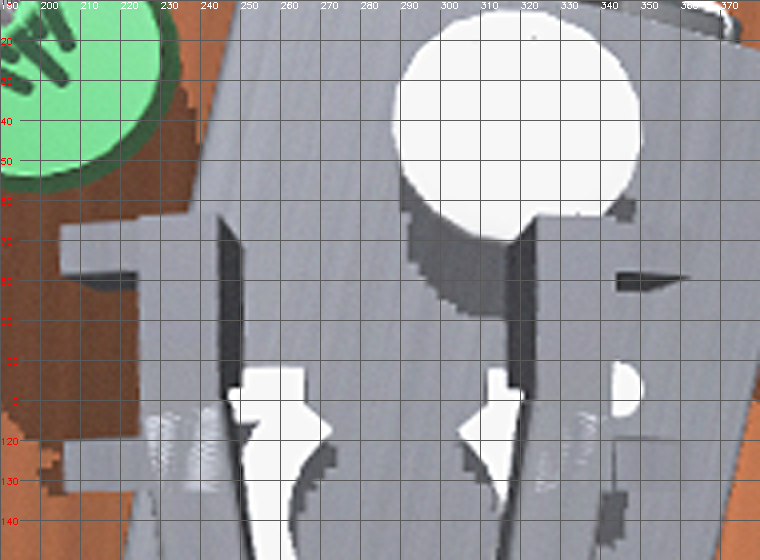

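View pics/w3d.png

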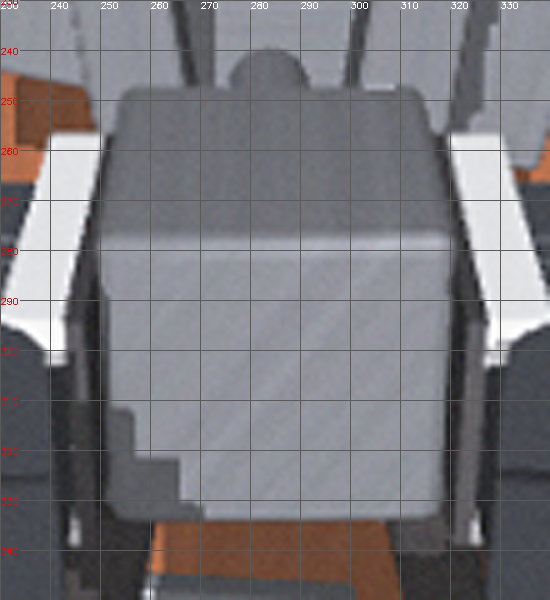

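Run:
```python
from h import *
st(); o=ctrl.get_obs();R=Ro.from_rotvec(o['tool_rot']).as_matrix();P=o['tool_pos']
def T(u,v,z,n): 
    w=wr(u,v,z); print(n,w,'tool yz mm',((w-P)@R)[1:]*1000); return w
uz=P[2]-.046  # approx underside
print('underside',uz)
a=T(344.5,107.5,.110,'postR')
b=T(272.5,117,.082,'lobeL');c=T(304,117,.082,'lobeR')
T(319,40.5,.097,'stem')
H=[T(*p,uz+.076,'hub') for p in[(249.5,278),(320.5,278),(318,333.5),(251,333.5)]];print('hub',np.mean(H,0))
for p in[(204.5,66),(204.5,78)]+[(206,119),(206,132.5)]: T(*p,uz+.036,'prongL')
```

```text
t 5.15 pos [0.5463 0.0956 0.1951] zhead -83.96754795405319 xdir [-0.0029 -0.0007 -1.    ] F [ 0.597   0.2202 -3.8877] open 0.029214511711878704 q [ 0.0394 -0.088   1.8129 -0.0006  1.4196 -0.0658]
underside 0.1490564159874409
postR [0.5789 0.1804 0.11  ] tool yz mm [ 41.5557 -80.8698]
lobeL [0.5288 0.1671 0.082 ] tool yz mm [ -9.6023 -72.9933]
lobeR [0.5531 0.1698 0.082 ] tool yz mm [ 14.8819 -73.0722]
stem [0.5569 0.2287 0.097 ] tool yz mm [  24.7954 -131.2618]
hub [0.5312 0.1073 0.2251] tool yz mm [-13.9374 -13.2077]
hub [0.5592 0.1104 0.2251] tool yz mm [ 14.2598 -13.2933]
hub [0.5626 0.0822 0.2251] tool yz mm [14.6749 15.0838]
hub [0.5334 0.079  0.2251] tool yz mm [-14.7072  15.211 ]
hub [0.5466 0.0947 0.2251]
prongL [0.4983 0.191  0.1851] tool yz mm [-37.723 -99.893]
prongL [0.4989 0.1852 0.1851] tool yz mm [-37.7416 -94.0308]
prongL [0.5014 0.1655 0.1851] tool yz mm [-37.332  -74.2316]
prongL [0.5019 0.1591 0.1851] tool yz mm [-37.5275 -67.7398]
```

Run:
```python
from h import *
T=lambda u,v,z: px2w('top',u,v,z=z)
a=T(205.8,202.8,.110);b=T(209.6,244,.110);print(a,b,(a+b)/2,np.degrees(np.arctan2(*( (b-a)[:2]*[1,1]))), 'stem',T(181.4,216,.097))
y=b-a;print('heading',np.degrees(np.arctan2(-y[0],y[1])))
st()
```

```text
[0.5767 0.1823 0.11  ] [0.5001 0.1752 0.11  ] [0.5384 0.1787 0.11  ] -95.26871509493395 stem [0.5553 0.23   0.097 ]
heading 95.26871509493395
t 5.15 pos [0.5463 0.0956 0.1951] zhead -83.96754795405319 xdir [-0.0029 -0.0007 -1.    ] F [ 0.597   0.2202 -3.8877] open 0.029214511711878704 q [ 0.0394 -0.088   1.8129 -0.0006  1.4196 -0.0658]
```

```bash
python3 -m handwheel '[0.2,0.01,0.001,0.001,0,0,0, 0.2,0.022,0.002,0.0018,0,0,0, 0.2,0.032,0.002,0.0018,0,0,0, 0.2,0.036,0.002,0.0018,0,0,0, 0.2,0.036,0.002,0.0018,0,0,0, 0.2,0.036,0.002,0.0018,0,0,0, 0.2,0.036,0.002,0.0018,0,0,0]'
python3 - <<'E'
from h import *
st()
im,d=ctrl.get_image('wrist'); cv2.imwrite('pics/w4.png',im)
st()
im2,d=ctrl.get_image('scene'); cv2.imwrite('pics/s4.png',cv2.resize(im2[140:260,260:460],None,fx=4,fy=4,interpolation=2))
x0,y0,x1,y1,s=190,0,380,150,4
c=cv2.resize(im[y0:y1,x0:x1],None,fx=s,fy=s,interpolation=2)
for x in range(x0,x1,10):
    cv2.line(c,((x-x0)*s,10),((x-x0)*s,c.shape[0]),(90,90,90) ,1);cv2.putText(c,str(x),((x-x0)*s,8),0,.3,(0,0,255),1)
for y in range(y0,y1,10):
    cv2.putText(c,str(y),(0,(y-y0)*s+4),0,.3,(0,0,255),1); cv2.line(c,(20,(y-y0)*s),(c.shape[1],(y-y0)*s),(90,90,90),1)
cv2.imwrite('pics/w4c.png',c)
E
```

```text
t: 5.73
tool_pos: [0.5497, 0.0943, 0.1612]
tool_rot: [1.132, 1.256, -1.131]
contact_force: [0.1, -0.1, -2.6]
opening: 0.0292
t 5.73 pos [0.5497 0.0943 0.1612] zhead -84.0105194298067 xdir [ 0.0008  0.     -1.    ] F [ 0.0796 -0.139  -2.6495] open 0.029199400657760957 q [ 0.0365 -0.0542  1.839  -0.      1.356  -0.068 ]
t 5.78 pos [0.5499 0.0944 0.1616] zhead -84.00525958444292 xdir [ 0.0013  0.0001 -1.    ] F [ 0.8711  1.0046 -2.3014] open 0.029037147752337837 q [ 0.0366 -0.0544  1.8387  0.      1.356  -0.068 ]
```

View pics/w4c.png

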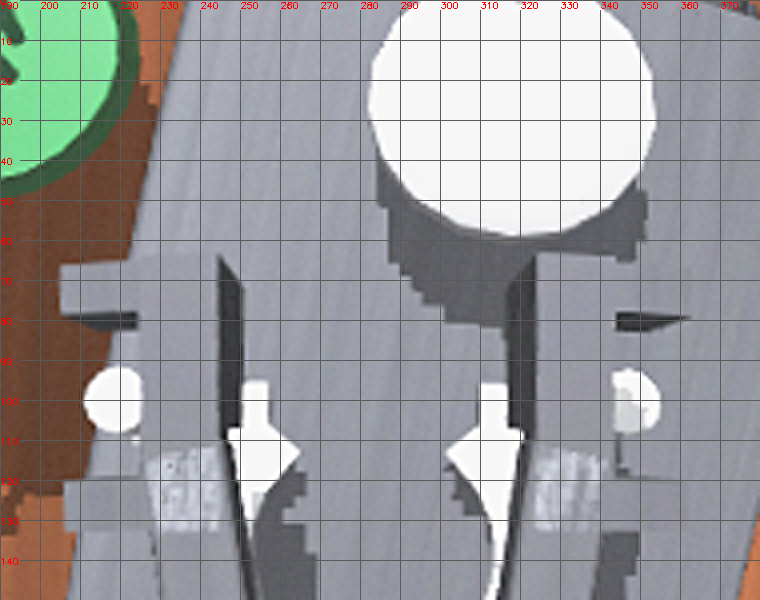

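View pics/s4.png

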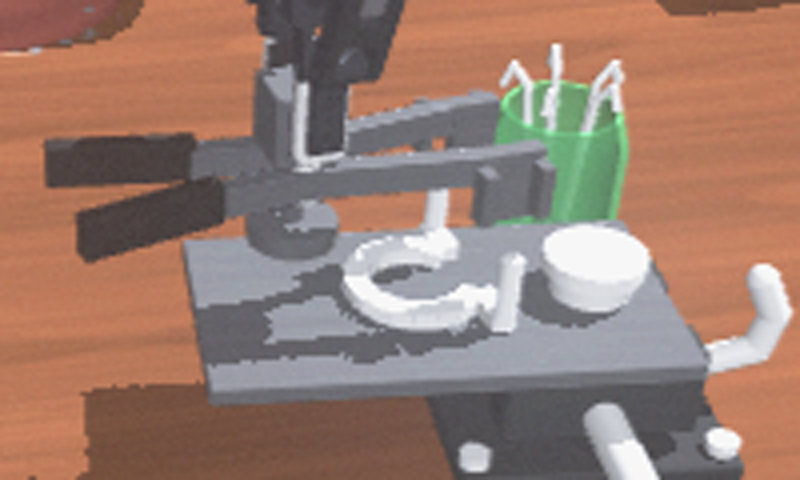

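Now both posts show at (217,99.5) and (345,99.5), inside the cup gaps (rows 80 to 119). They sit about 1 mm left and 1 mm ahead of the cups, and the heading matches. I'm lowering with that small correction.

```bash
python3 -m handwheel '[0.2,0.002,-0.001,-0.001,0,0,0, 0.2,0.008,-0.0012,-0.0012,0,0,0, 0.2,0.016,-0.0012,-0.0012,0,0,0, 0.2,0.024,-0.0012,-0.0012,0,0,0, 0.2,0.031,-0.0012,-0.0012,0,0,0, 0.2,0.036,-0.0012,-0.0012,0,0,0, 0.2,0.038,-0.0012,-0.0012,0,0,0, 0.2,0.038,-0.0012,-0.0012,0,0,0]'
python3 - <<'E'
from h import *
st()
im,d=ctrl.get_image('wrist'); cv2.imwrite('pics/w5.png',im)
st()
im2,d=ctrl.get_image('scene'); cv2.imwrite('pics/s5.png',cv2.resize(im2[140:260,260:460],None,fx=4,fy=4,interpolation=2))
E
```

```text
t: 6.5
tool_pos: [0.5479, 0.0955, 0.1224]
tool_rot: [1.131, 1.257, -1.132]
contact_force: [0.4, -1.2, -3.5]
opening: 0.029
t 6.5 pos [0.5479 0.0955 0.1224] zhead -84.00143569520925 xdir [-0.0007  0.     -1.    ] F [ 0.3555 -1.1524 -3.5089] open 0.02902242354806607 q [ 0.0387 -0.0174  1.8716  0.      1.2881 -0.066 ]
t 6.55 pos [0.5482 0.0955 0.1226] zhead -84.0019721607431 xdir [ 0.0003  0.     -1.    ] F [ 0.1861  0.5345 -4.0497] open 0.029194338160860752 q [ 0.0388 -0.0176  1.8714  0.      1.2875 -0.0659]
```

View pics/w5.png

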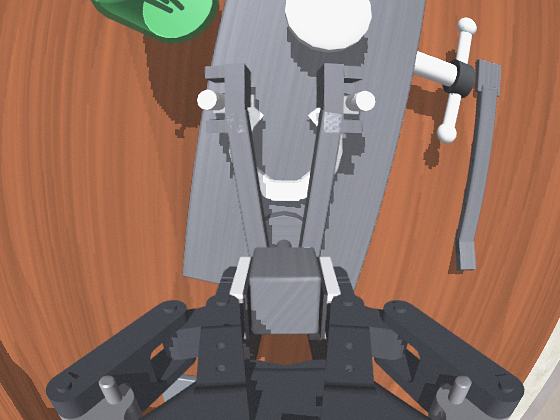

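View pics/s5.png

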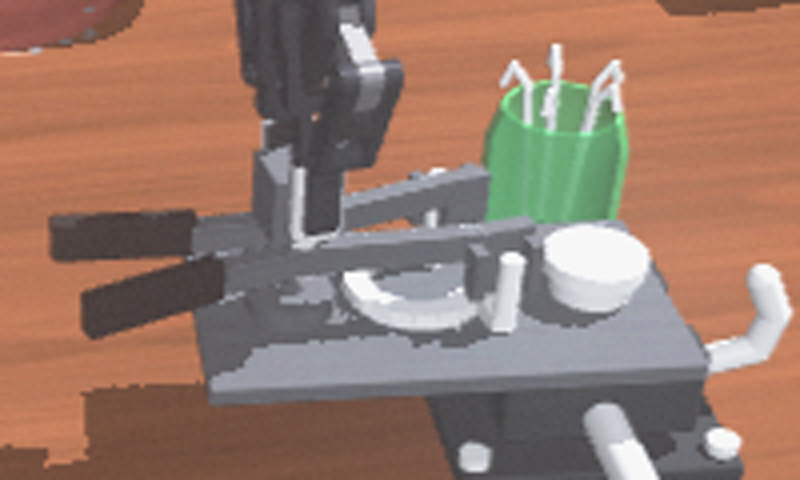

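Both posts stand in the cups: (207,100) and (366,101). I'm setting the pliers down, releasing and rising.

```bash
python3 -m handwheel '[0.2,0.0007,0,0,0,0,0, 0.2,0.0013,0,0,0,0,0, 0.2,0.0013,0,0,0,0,0, 0.4,0.0013,0,0,0,0,0, 0.7,0.0013,0,0,0,0,0, 1,0.0013,0,0,0,0,0, 1,0.0013,0,0,0,0,0, 1,0.0013,0,0,0,0,0, 1,-0.005,0,0,0,0,0, 1,-0.02,0,0,0,0,0, 1,-0.035,0,0,0,0,0, 1,-0.04,0,0,0,0,0]'
python3 - <<'E'
from h import *
st()
im,d=ctrl.get_image('wrist'); cv2.imwrite('pics/w6.png',im)
E
```

```text
t: 7.6
tool_pos: [0.5495, 0.0956, 0.1659]
tool_rot: [1.134, 1.254, -1.129]
contact_force: [0.5, 0.8, 0.9]
opening: 0.0854
t 7.6 pos [0.5495 0.0956 0.1659] zhead -83.99678465546094 xdir [ 0.0043  0.0002 -1.    ] F [0.5286 0.8263 0.8919] open 0.08542683879564617 q [ 0.0388 -0.0607  1.8373  0.      1.3608 -0.066 ]
```

View pics/w6.png

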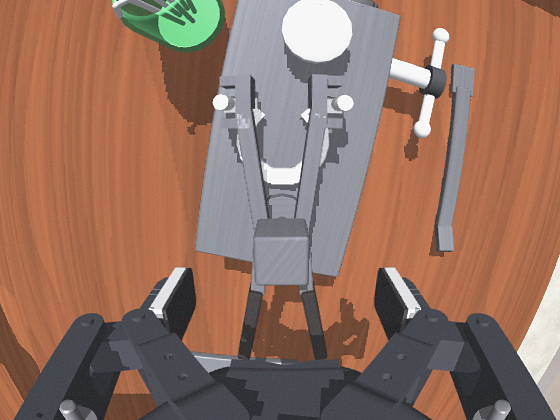

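The pliers stand on the plate with both posts in the cups ((221,103), (344,103)). Going to the handles.

```bash
python3 -m handwheel '[1,0,0,0.010,0,0,0, 1,0,0,0.03,0,0,0, 1,0,0,0.05,0,0,0, 1,0,0,0.066,0,0,0, 1,0,0,0.071,0,0,0, 1,0.005,0,0.071,0,0,0, 1,0.02,0,0.071,0,0,0, 1,0.03,0,0.071,0,0,0, 1,0.03,0,0.071,0,0,0]' 50
python3 - <<'E'
from h import *
st()
im,d=ctrl.get_image('wrist'); cv2.imwrite('pics/w7.png',im)
E
```

```text
t: 8.4
tool_pos: [0.5531, 0.0256, 0.129]
tool_rot: [1.129, 1.263, -1.135]
contact_force: [0.0, -0.4, -0.4]
opening: 0.0853
t 8.4 pos [0.5531 0.0256 0.129 ] zhead -83.96772525949108 xdir [-0.0064  0.0008 -1.    ] F [ 0.0143 -0.4018 -0.3889] open 0.08533819834637374 q [-0.0882 -0.0268  1.8691  0.0002  1.3057 -0.1936]
```

View pics/w7.png

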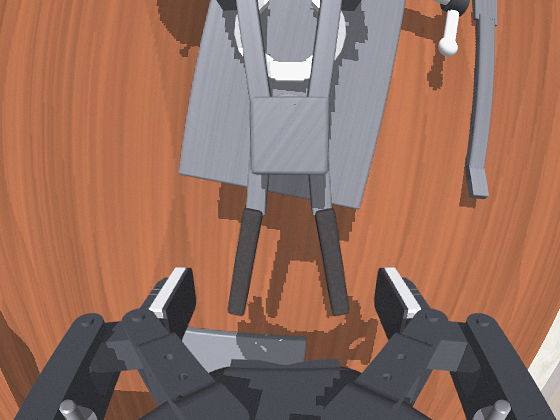

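The handles lie between the fingers (grip ends (237,310) and (340,310)). I'm lowering and squeezing.

```bash
python3 -m handwheel '[1,0.01,0.001,0,0,0,0, 1,0.025,0.001,0,0,0,0, 1,0.035,0.001,0,0,0,0, 1,0.0375,0.001,0,0,0,0, 1,0.0375,0.001,0,0,0,0]' 50
python3 - <<'E'
from h import *
st()
im,d=ctrl.get_image('wrist'); cv2.imwrite('pics/w8.png',im)
for p in [(251,98),(327,98),(327,173),(251,173)]: pass
E
```

```text
t: 8.87
tool_pos: [0.5557, 0.0252, 0.094]
tool_rot: [1.131, 1.259, -1.133]
contact_force: [0.1, -0.7, 0.3]
opening: 0.0852
t 8.87 pos [0.5557 0.0252 0.094 ] zhead -83.98640139421569 xdir [-0.0023  0.0002 -1.    ] F [ 0.1367 -0.6864  0.3467] open 0.08522015675966467 q [-0.0884  0.0172  1.8884  0.      1.2383 -0.1934]
```

View pics/w8.png

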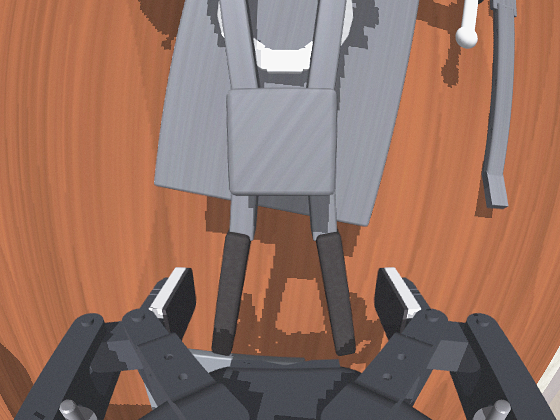

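```bash
python3 -m handwheel '[1,0.002,0,0,0,0,0, 0.6,0.002,0,0,0,0,0, 0.45,0.002,0,0,0,0,0, 0.35,0.002,0,0,0,0,0, 0.2,0.002,0,0,0,0,0, 0.2,0.002,0,0,0,0,0, 0.2,0.002,0,0,0,0,0, 0.2,0.002,0,0,0,0,0, 0.2,0.002,0,0,0,0,0]' 50
python3 - <<'E'
from h import *
st()
im,d=ctrl.get_image('wrist'); cv2.imwrite('pics/w9.png',im)
im2,d=ctrl.get_image('scene'); cv2.imwrite('pics/s9.png',cv2.resize(im2[140:260,260:460],None,fx=4,fy=4,interpolation=2))
st()
E
```

```text
t: 9.67
tool_pos: [0.5575, 0.0234, 0.0959]
tool_rot: [1.13, 1.254, -1.132]
contact_force: [-3.6, -5.2, 9.7]
opening: 0.0232
t 9.67 pos [0.5575 0.0234 0.0959] zhead -83.96462579226521 xdir [ 0.0018 -0.0033 -1.    ] F [-3.5891 -5.1515  9.7355] open 0.023239767163573705 q [-0.0898  0.0165  1.8858 -0.0033  1.2373 -0.194 ]
t 9.77 pos [0.5575 0.0235 0.0959] zhead -83.96653128490894 xdir [ 0.0017 -0.0032 -1.    ] F [-3.2173 -5.1348  9.3795] open 0.023363207123281132 q [-0.0898  0.0165  1.8858 -0.0032  1.2374 -0.194 ]
```

View pics/w9.png

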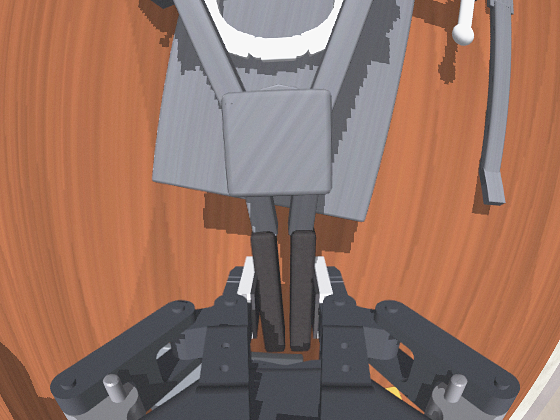

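View pics/s9.png

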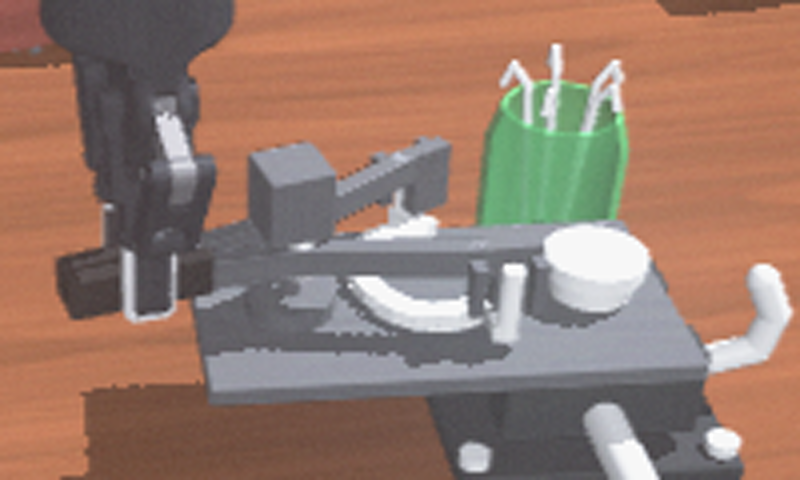

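The squeeze worked: the arms are spread with the posts in the cups. However, Fz is +9.7 N, so the pads pressed the handles down and the pliers may be pitched slightly. I'll ease the tool up and check that the hub is level.

```bash
cat >> h.py <<'E'
def wdepth(d,pts,o):
    R=Ro.from_rotvec(o['tool_rot']).as_matrix(); P=np.array(o['tool_pos'])
    p=ctrl.camera_params('wrist'); f=210/np.tan(np.radians(p['fov_y'])/2); H=np.array(p['hand_eye'])
    u,v=np.array(pts).T; a=u-p['cx'];b=v-p['cy'];r=np.hypot(a,b)+1e-9;th=r/f
    D=d[v.astype(int),u.astype(int)]
    q=np.stack([a/r*np.tan(th)*D,b/r*np.tan(th)*D,D],-1)
    q=q@H[:3,:3].T+H[:3,3]
    return q@R.T+P
def plane(d,x0,x1,y0,y1,o):
    pts=[(u,v) for u in range(x0,x1,3) for v in range(y0,y1,3) if d[v,u]>0]
    w=wdepth(d,pts,o); A=np.c_[w[:,:2]-w[:,:2].mean(0),np.ones(len(w))]
    c,res,_,_=np.linalg.lstsq(A,w[:,2],rcond=None); print('n',len(w),'center',w.mean(0),'slopes dx,dy (deg)',np.degrees(c[:2]))
E
python3 - <<'E'
from h import *
o=ctrl.get_obs();im,d=ctrl.get_image('wrist'); plane(d,230,325,98,185,o); plane(d,160,200,150,175,o); plane(d,340,360,150,200,o)
E
python3 -m handwheel '[0.2,-0.001,0,0,0,0,0, 0.2,-0.002,0,0,0,0,0, 0.2,-0.003,0,0,0,0,0, 0.2,-0.004,0,0,0,0,0, 0.2,-0.004,0,0,0,0,0]'
python3 - <<'E'
from h import *
st()
o=ctrl.get_obs();im,d=ctrl.get_image('wrist'); plane(d,230,325,98,185,o); plane(d,340,360,150,200,o)
E
```

```text
n 924 center [0.548 0.092 0.151] slopes dx,dy (deg) [-0.6916  2.2203]
n 126 center [0.4968 0.0694 0.0746] slopes dx,dy (deg) [0.0573 0.2952]
n 119 center [0.5861 0.0719 0.0744] slopes dx,dy (deg) [0.6185 0.1662]
t: 10.23
tool_pos: [0.5561, 0.0252, 0.0966]
tool_rot: [1.132, 1.258, -1.132]
contact_force: [0.2, -0.7, -1.9]
opening: 0.0232
t 10.23 pos [0.5561 0.0252 0.0966] zhead -84.00304606242177 xdir [-0.0006  0.0003 -1.    ] F [ 0.2486 -0.6702 -1.9476] open 0.023230310377592794 q [-0.0885  0.0139  1.8869  0.0003  1.2414 -0.1933]
n 925 center [0.5467 0.0935 0.1509] slopes dx,dy (deg) [-0.6158  1.2535]
n 119 center [0.5848 0.0736 0.0745] slopes dx,dy (deg) [-0.0899  0.5552]
```

```bash
python3 -m handwheel '[0.2,-0.0006,0,0,0,0,0, 0.2,-0.0011,0,0,0,0,0, 0.2,-0.0011,0,0,0,0,0]'
python3 - <<'E'
from h import *
st()
o=ctrl.get_obs();im,d=ctrl.get_image('wrist'); plane(d,230,325,98,185,o);cv2.imwrite('pics/w10.png',im[0:200,140:430].repeat(2,0).repeat(2,1))
im,d=ctrl.get_image('top'); cv2.imwrite('pics/t10.png',cv2.resize(im[170:290,130:330],None,fx=4,fy=4,interpolation=2))
E
```

```text
t: 10.53
tool_pos: [0.5557, 0.0254, 0.0975]
tool_rot: [1.131, 1.259, -1.133]
contact_force: [0.2, -0.6, -5.2]
opening: 0.0232
t 10.53 pos [0.5557 0.0254 0.0975] zhead -83.98223282848384 xdir [-0.002   0.0006 -1.    ] F [ 0.2389 -0.6047 -5.1518] open 0.02320716888354125 q [-0.0883  0.0128  1.8866  0.0005  1.2443 -0.1935]
n 926 center [0.5463 0.0936 0.1512] slopes dx,dy (deg) [-0.4277  0.5944]
```

View pics/t10.png

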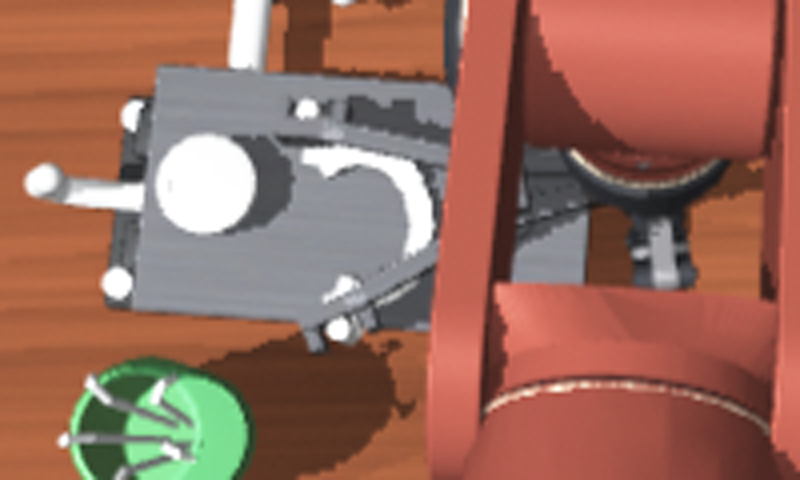

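View pics/w10.png

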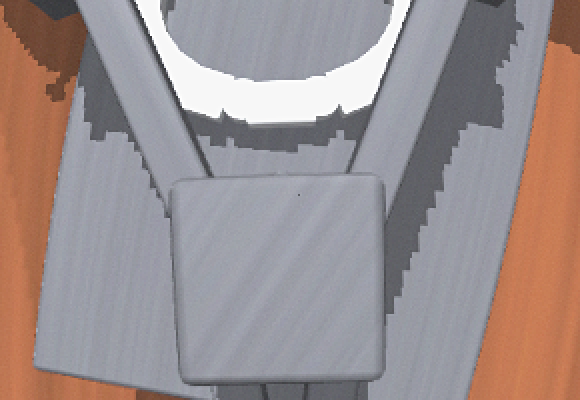

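The top view shows the spread posts at about (206.8,197) and (215,252), and the head at (181.5,216). Computing the slide.

Run:
```python
from h import *
T=lambda u,v,z: px2w('top',u,v,z=z)
a=T(206.75,197,.110);b=T(215,252,.110);s=T(181.5,216,.097)
m=(a+b)/2;y=b-a;h=np.degrees(np.arctan2(-y[0],y[1]));print(a,b,m,np.linalg.norm(y),'head',h,'stem',s)
o=ctrl.get_obs(); im,d=ctrl.get_image('wrist')
# ring back inner/outer edge at u~ (140+285/2)
for (u,v) in [(140+285/2,81/2),(140+285/2,122/2),(140+163/2,15/2),(140+392/2,15/2)]: print(wr(u,v,.082,o))
print('hubface',)
R=Ro.from_rotvec(o['tool_rot']).as_matrix()
H=[wr(*p,.150,o) for p in [(140+172/2,180/2),(140+383/2,176/2),(140+384/2,380/2),(140+181/2,383/2)]];print(np.array(H),np.mean(H,0))
v=H[0]+H[1]-H[2]-H[3];print('hub head',np.degrees(np.arctan2(v[1],v[0])))
```

```text
[0.5876 0.1805 0.11  ] [0.4853 0.1654 0.11  ] [0.5365 0.1729 0.11  ] 0.1034790945430149 head 98.42366385052748 stem [0.5553 0.2298 0.097 ]
[0.5429 0.1367 0.082 ]
[0.544  0.1264 0.082 ]
[0.5113 0.1522 0.082 ]
[0.5668 0.1576 0.082 ]
hubface
[[0.531  0.1062 0.15  ]
 [0.5599 0.1097 0.15  ]
 [0.5638 0.0809 0.15  ]
 [0.5346 0.0773 0.15  ]] [0.5473 0.0935 0.15  ]
hub head 97.34716262037603
```

Ring centre is about (.5395,.157), heading about 98°; the stem is at (.556,.230). First I swing the ring onto the stem's axis line while it is spread and still clear.

```bash
python3 -m handwheel '[0.2,0,-0.001,-0.0002,0.6,0,0, 0.2,0,-0.003,-0.0007,1.8,0,0, 0.2,0,-0.005,-0.0012,3.2,0,0, 0.2,0,-0.007,-0.0017,4.6,0,0, 0.2,0,-0.009,-0.0022,5.9,0,0, 0.2,0,-0.0112,-0.0027,7.3,0,0, 0.2,0,-0.0134,-0.0033,8.7,0,0, 0.2,0,-0.0156,-0.0039,10.1,0,0, 0.2,0,-0.0176,-0.0045,11.4,0,0, 0.2,0,-0.0195,-0.005,12.6,0,0, 0.2,0,-0.0208,-0.0054,13.4,0,0, 0.2,0,-0.0209,-0.0054,13.5,0,0]'
python3 - <<'E'
from h import *
st()
o=ctrl.get_obs();im,d=ctrl.get_image('wrist'); plane(d,230,325,98,185,o);cv2.imwrite('pics/w11.png',im[0:200,140:430].repeat(2,0).repeat(2,1))
im,d=ctrl.get_image('top'); cv2.imwrite('pics/t11.png',cv2.resize(im[180:270,150:270],None,fx=6,fy=6,interpolation=2))
im2,d=ctrl.get_image('scene'); cv2.imwrite('pics/s11.png',cv2.resize(im2[140:260,260:460],None,fx=4,fy=4,interpolation=2))
E
```

```text
t: 11.68
tool_pos: [0.5349, 0.0283, 0.0984]
tool_rot: [1.305, 1.144, -1.306]
contact_force: [-0.7, 0.0, -5.0]
opening: 0.0229
t 11.68 pos [0.5349 0.0283 0.0984] zhead -97.54734369518276 xdir [-0.0002  0.     -1.    ] F [-0.665   0.0479 -4.9549] open 0.022924932732220866 q [-0.0862 -0.0387  1.936   0.      1.2446  0.0455]
n 922 center [0.5417 0.0968 0.1518] slopes dx,dy (deg) [0.0563 0.7258]
```

View pics/t11.png

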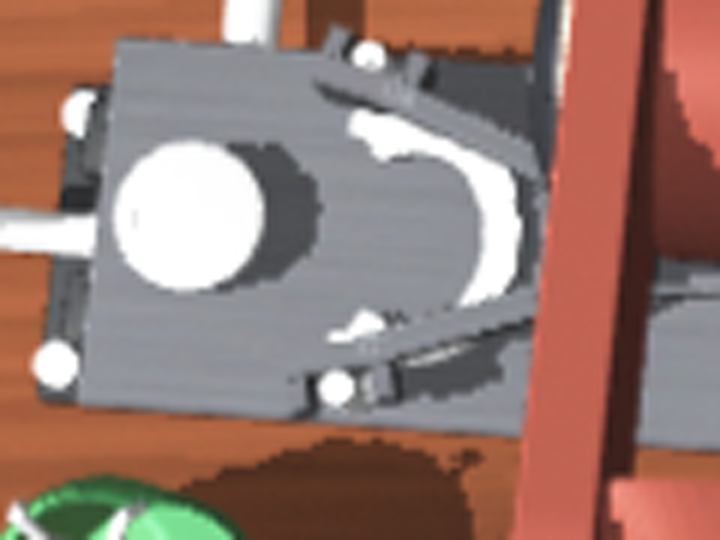

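View pics/s11.png

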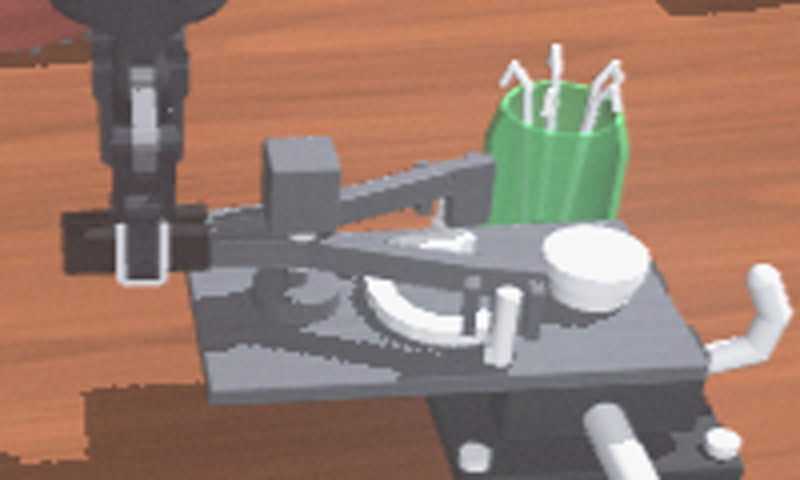

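Run:
```python
from h import *
T=lambda u,v,z: px2w('top',u,v,z=z)
a=T(211.4,189.2,.110);b=T(206.2,244.6,.110);s=T(181.3,216,.097)
m=(a+b)/2;y=b-a;h=np.degrees(np.arctan2(-y[0],y[1]));print(a,b,m,np.linalg.norm(y),'head',h,'stem',s)
# ring edges at z=.082: mouth end tips upper (348,115) lower(330,335); back outer (520,215) inner(482,225)
x=np.array([np.cos(np.radians(h)),np.sin(np.radians(h)),0]);yy=np.array([-x[1],x[0],0])
for n,q in dict(stem=s,ringback=T(150+520/6,180+222/6,.082),inner=T(150+483/6,180+228/6,.082),tipR=T(150+383/6,180+158/6,.082)).items():
  print(n,(q-m)@x*1000,(q-m)@yy*1000)
o=ctrl.get_obs();R=Ro.from_rotvec(o['tool_rot']).as_matrix();
print('stem-m in tool yz',((s-m)@R)[1:]*1000, 'x dir in tool',(x@R)[1:])
```

```text
[0.6022 0.1719 0.11  ] [0.4992 0.1814 0.11  ] [0.5507 0.1766 0.11  ] 0.10344611478352718 head 84.72360593622145 stem [0.5553 0.2302 0.097 ]
stem 53.76557829958998 0.34925620423504994
ringback -48.01813870570079 -6.829845007301145
inner -36.48846160184849 -4.13858977738638
tipR -2.839956735273444 -24.447923574723013
stem-m in tool yz [ -2.4352 -53.712 ] x dir in tool [-0.0388 -0.9992]
```

View pics/w11.png

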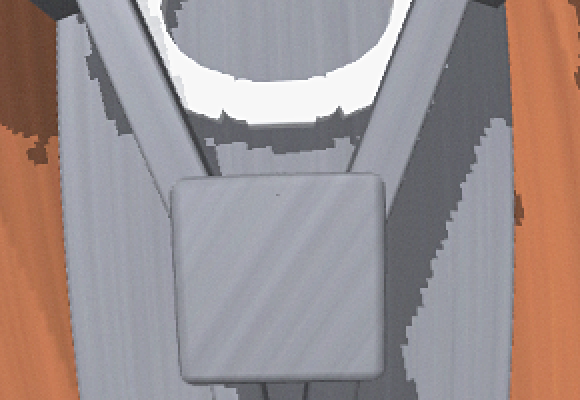

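The ring is lined up: heading 84.7°, lateral offset 0.3 mm, about 70 mm still to go. Sliding in, first half.

```bash
python3 -m handwheel '[0.2,0.0003,-0.0001,-0.002,0,0,0, 0.2,0.0006,-0.0002,-0.005,0,0,0, 0.2,0.0008,-0.0003,-0.009,0,0,0, 0.2,0.0008,-0.0005,-0.013,0,0,0, 0.2,0.0008,-0.0007,-0.017,0,0,0, 0.2,0.0008,-0.0008,-0.021,0,0,0, 0.2,0.0008,-0.001,-0.025,0,0,0, 0.2,0.0008,-0.0011,-0.028,0,0,0, 0.2,0.0008,-0.0012,-0.030,0,0,0, 0.2,0.0008,-0.0012,-0.030,0,0,0]'
python3 - <<'E'
from h import *
st()
im,d=ctrl.get_image('top'); cv2.imwrite('pics/t12.png',cv2.resize(im[180:270,150:270],None,fx=6,fy=6,interpolation=2))
E
```

```text
t: 12.67
tool_pos: [0.5379, 0.0586, 0.0976]
tool_rot: [1.305, 1.145, -1.304]
contact_force: [-0.6, -0.3, -4.4]
opening: 0.0229
t 12.67 pos [0.5379 0.0586 0.0976] zhead -97.468108655211 xdir [ 0.      0.0002 -1.    ] F [-0.644  -0.2814 -4.3939] open 0.022901348870665736 q [-0.0292 -0.0248  1.9238  0.0002  1.2426  0.1011]
```

View pics/t12.png

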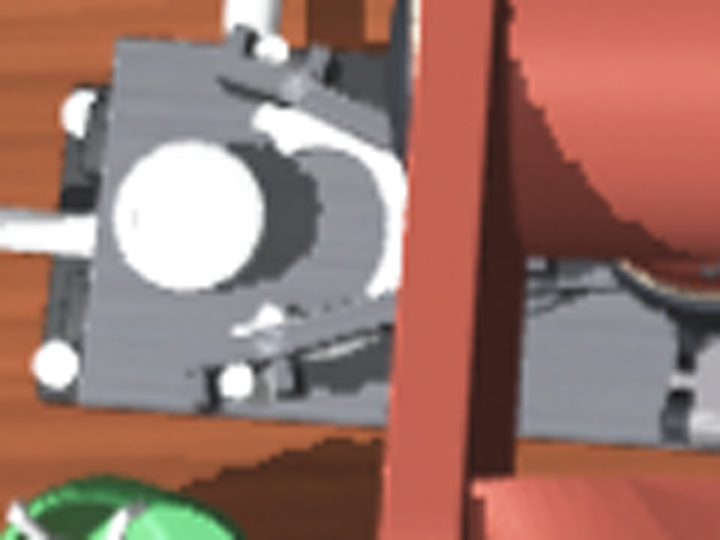

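Run:
```python
from h import *
T=lambda u,v,z: px2w('top',u,v,z=z)
a=T(150+271/6,180+48/6,.110);b=T(150+236/6,180+382/6,.110);s=T(181.3,216,.097)
m=(a+b)/2;y=b-a;h=np.degrees(np.arctan2(-y[0],y[1]));
x=np.array([np.cos(np.radians(h)),np.sin(np.radians(h)),0]);yy=np.array([-x[1],x[0],0])
print(m,np.linalg.norm(y),h,'stem fwd/lat',(s-m)@x*1000,(s-m)@yy*1000)
o=ctrl.get_obs();R=Ro.from_rotvec(o['tool_rot']).as_matrix();
print('stem-m in tool yz',((s-m)@R)[1:]*1000, 'x dir in tool',(x@R)[1:])
```

```text
[0.5535 0.2072 0.11  ] 0.10407794480219096 84.42733287015659 stem fwd/lat 23.12783297968494 0.43096559325866723
stem-m in tool yz [ -1.1984 -23.099 ] x dir in tool [-0.0332 -0.9994]
```

```bash
python3 -m handwheel '[0.2,0,-0.0003,-0.003,0,0,0, 0.2,0,-0.0005,-0.007,0,0,0, 0.2,0,-0.0007,-0.011,0,0,0, 0.2,0,-0.0009,-0.015,0,0,0, 0.2,0,-0.001,-0.019,0,0,0, 0.2,0,-0.0012,-0.023,0,0,0, 0.2,0,-0.0013,-0.027,0,0,0, 0.2,0,-0.0014,-0.031,0,0,0, 0.2,0,-0.0015,-0.035,0,0,0, 0.2,0,-0.0016,-0.038,0,0,0, 0.2,0,-0.0016,-0.0395,0,0,0, 0.2,0,-0.0016,-0.0395,0,0,0]'
python3 - <<'E'
from h import *
st()
im,d=ctrl.get_image('top'); cv2.imwrite('pics/t13.png',cv2.resize(im[180:270,150:270],None,fx=6,fy=6,interpolation=2))
im2,d=ctrl.get_image('scene'); cv2.imwrite('pics/s13.png',cv2.resize(im2[140:260,260:460],None,fx=4,fy=4,interpolation=2))
im2,d=ctrl.get_image('wrist'); cv2.imwrite('pics/w13.png',im2)
E
```

```text
t: 13.72
tool_pos: [0.5415, 0.0979, 0.0976]
tool_rot: [1.305, 1.145, -1.305]
contact_force: [-0.0, -0.7, -5.1]
opening: 0.0234
t 13.72 pos [0.5415 0.0979 0.0976] zhead -97.47421366371638 xdir [ 0.      0.0002 -1.    ] F [-0.0019 -0.6619 -5.1323] open 0.023359670807303213 q [ 0.0435 -0.0029  1.9021  0.0002  1.2424  0.1739]
```

View pics/t13.png

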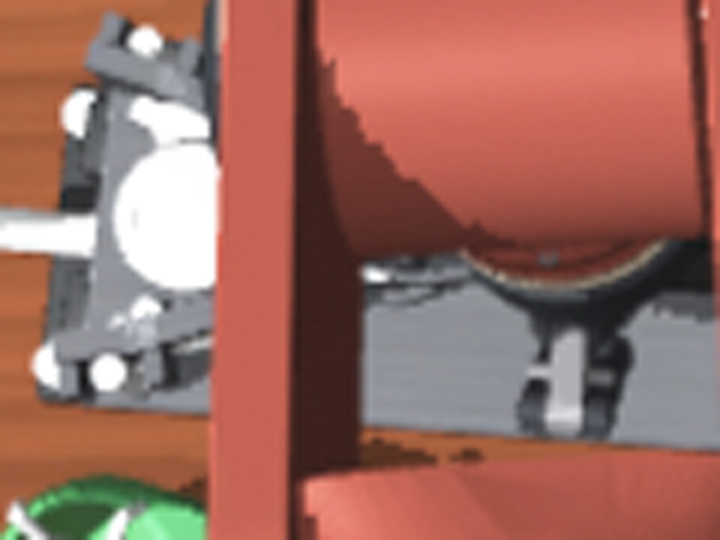

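View pics/s13.png

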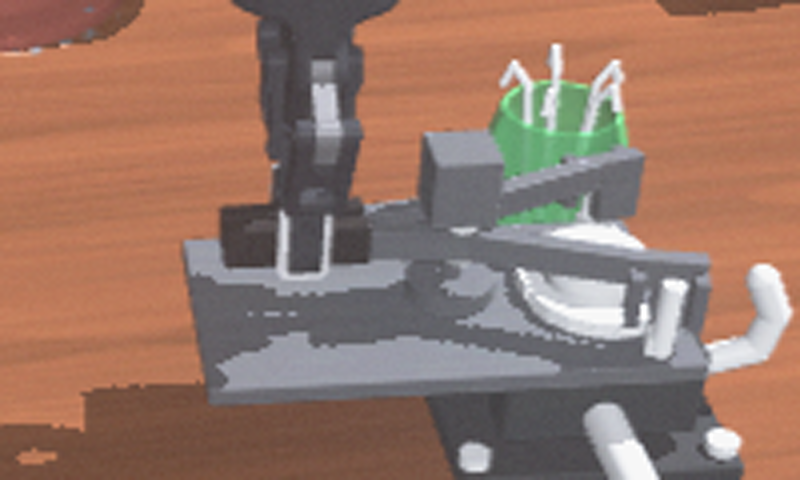

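View pics/w13.png

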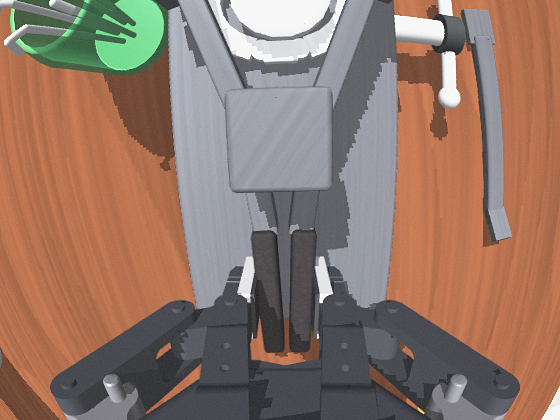

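Run:
```python
from h import *
T=lambda u,v,z: px2w('top',u,v,z=z)
a=T(150+145/6,180+41/6,.110);b=T(150+109/6,180+373/6,.110);s=T(181.3,216,.097)
m=(a+b)/2;y=b-a;h=np.degrees(np.arctan2(-y[0],y[1]));
x=np.array([np.cos(np.radians(h)),np.sin(np.radians(h)),0]);yy=np.array([-x[1],x[0],0])
print(m,np.linalg.norm(y),h,'stem fwd/lat',(s-m)@x*1000,(s-m)@yy*1000)
```

```text
[0.5569 0.2461 0.11  ] 0.10354986731351394 84.62991629031931 stem fwd/lat -15.948336273767248 0.1774841341271745
```

The ring surrounds the stem: posts 16 mm ahead of its axis, lateral offset 0.2 mm. I'm letting the handles open slowly.

```bash
python3 -m handwheel '[0.25,0.001,0,0,0,0,0, 0.32,0.0013,0,0,0,0,0, 0.4,0.0013,0,0,0,0,0, 0.48,0.0013,0,0,0,0,0, 0.56,0.0013,0,0,0,0,0, 0.66,0.0013,0,0,0,0,0, 0.76,0.0013,0,0,0,0,0, 0.88,0.0013,0,0,0,0,0, 1,0.0013,0,0,0,0,0, 1,0.0013,0,0,0,0,0, 1,0.0013,0,0,0,0,0]'
python3 - <<'E'
from h import *
st()
im,d=ctrl.get_image('top'); cv2.imwrite('pics/t14.png',cv2.resize(im[180:270,150:270],None,fx=6,fy=6,interpolation=2))
im2,d=ctrl.get_image('scene'); cv2.imwrite('pics/s14.png',cv2.resize(im2[140:260,260:460],None,fx=4,fy=4,interpolation=2))
im2,d=ctrl.get_image('wrist'); cv2.imwrite('pics/w14.png',im2)
E
```

```text
t: 14.78
tool_pos: [0.5416, 0.0975, 0.0966]
tool_rot: [1.305, 1.144, -1.305]
contact_force: [-0.1, 0.4, 0.3]
opening: 0.0853
t 14.78 pos [0.5416 0.0975 0.0966] zhead -97.50116245403011 xdir [ 0.0005  0.     -1.    ] F [-0.1059  0.3783  0.2729] open 0.08532910497144226 q [ 0.0428 -0.0017  1.9028 -0.      1.24    0.1737]
```

View pics/t14.png

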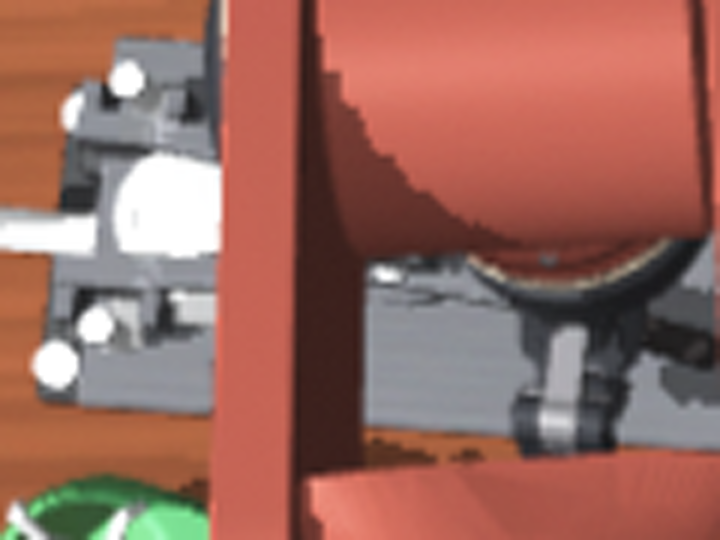

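View pics/s14.png

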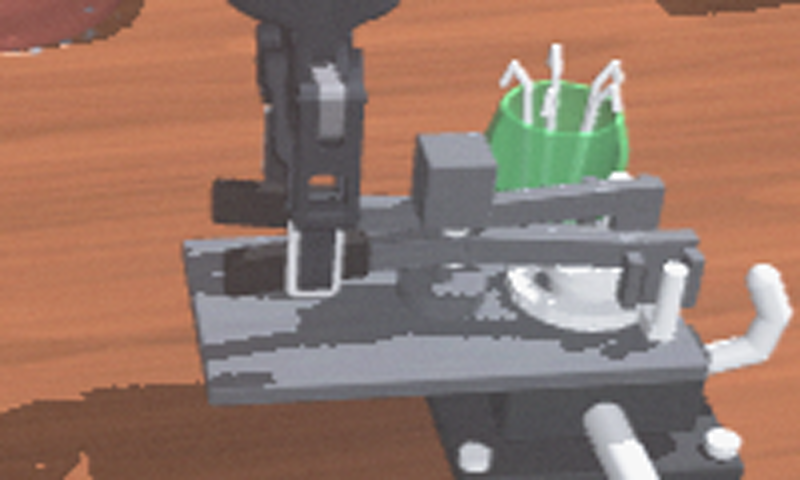

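View pics/w14.png

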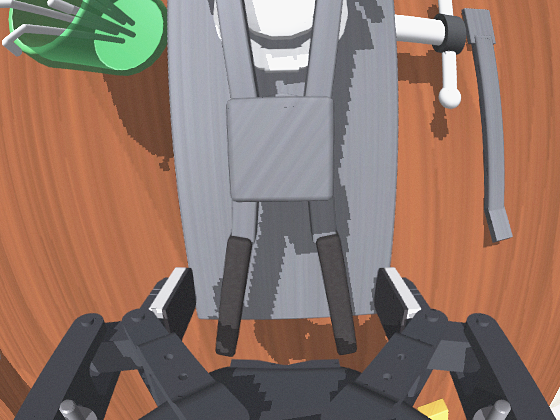

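The ring closed: posts at (127,78) and (97,326) in the crop, about 77 mm apart, with the head between them. Returning to the hub.

```bash
python3 -m handwheel '[1,-0.01,0,0,0,0,0, 1,-0.03,0,0,0,0,0, 1,-0.055,0,0,0,0,0, 1,-0.069,0,0,0,0,0, 1,-0.069,0,-0.01,0,0,0, 1,-0.069,0,-0.03,0,0,0, 1,-0.069,0,-0.052,0,0,0, 1,-0.069,0,-0.067,0,0,0, 1,-0.069,0,-0.071,0,0,0, 1,-0.069,0,-0.071,0,0,0, 1,-0.069,0,-0.071,0,0,0, 1,-0.069,0,-0.071,0,0,0]'
python3 - <<'E'
from h import *
o=ctrl.get_obs()
im,d=ctrl.get_image('wrist'); cv2.imwrite('pics/w15.png',im);np.savez('w15.npz',d=d,rot=o['tool_rot'],pos=o['tool_pos'])
st()
E
```

```text
t: 15.93
tool_pos: [0.5505, 0.1673, 0.1649]
tool_rot: [1.305, 1.144, -1.306]
contact_force: [-0.8, 0.1, -0.2]
opening: 0.0853
t 15.98 pos [0.5505 0.1672 0.165 ] zhead -97.54645195135826 xdir [-0.0005 -0.0003 -1.    ] F [-0.2052  0.7381  0.4615] open 0.0853111292405758 q [ 0.1656 -0.0145  1.7937 -0.0002  1.3629  0.2973]
```

View pics/w15.png

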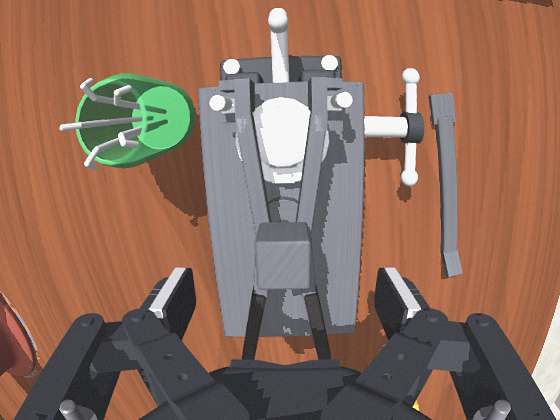

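Run:
```python
from h import *
z=np.load('w15.npz');o=dict(tool_rot=z['rot'],tool_pos=z['pos']);d=z['d']
plane(d,260,306,240,284,o)
im=cv2.imread('pics/w15.png');c=cv2.resize(im[210:310,235:335],None,fx=6,fy=6,interpolation=2);cv2.imwrite('pics/w15c.png',c)
c=cv2.resize(im[70:210,195:370],None,fx=4,fy=4,interpolation=2);cv2.imwrite('pics/w15d.png',c)
```

```text
n 239 center [0.5491 0.1663 0.1505] slopes dx,dy (deg) [ 0.1117 -0.9319]
```

View pics/w15c.png

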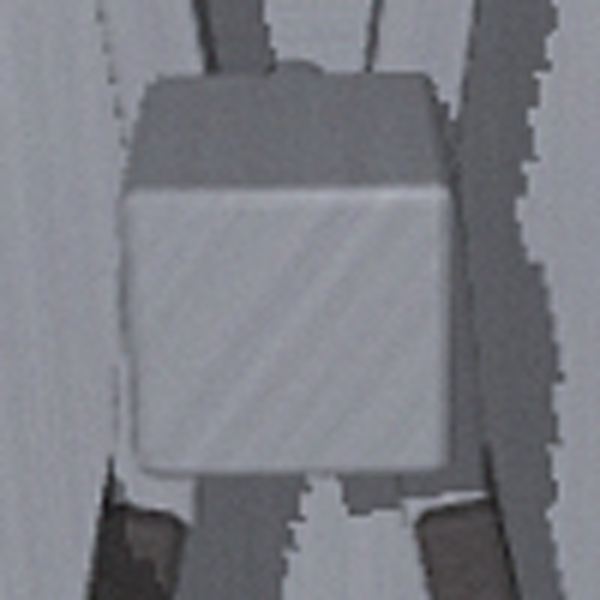

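View pics/w15d.png

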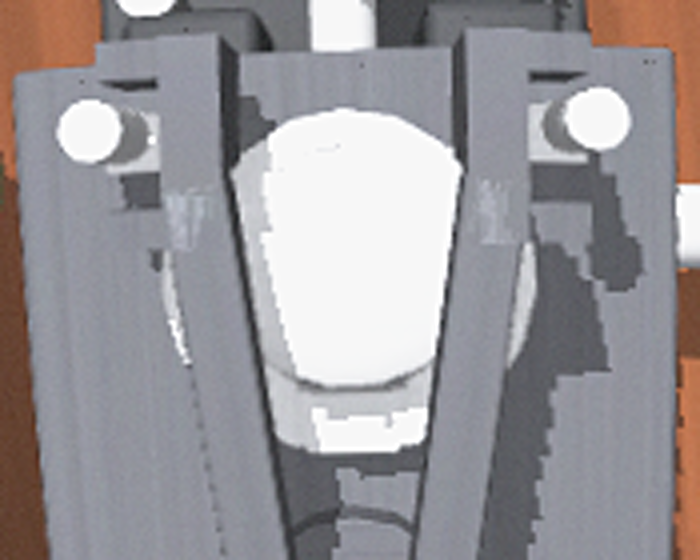

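Run:
```python
from h import *
z=np.load('w15.npz');o=dict(tool_rot=z['rot'],tool_pos=z['pos']);R=Ro.from_rotvec(o['tool_rot']).as_matrix()
H=[wr(235+a/6,210+b/6,.150,o) for a,b in [(126,190),(447,187),(447,470),(137,472)]]
c=np.mean(H,0);v=H[0]+H[1]-H[2]-H[3];print(c,np.degrees(np.arctan2(v[1],v[0])),'tool yz',((c-o['tool_pos'])@R)*1000)
A=wr(195+90/4,70+131/4,.110,o);B=wr(195+598/4,70+119/4,.110,o);print(A,B,np.linalg.norm(A-B));y=A-B;h=np.arctan2(-y[0],y[1]);print('ring head',np.degrees(h),'centre',(A+B)/2-.026*np.array([np.cos(h),np.sin(h),0]))
st()
```

```text
[0.5492 0.1633 0.15  ] 83.42484494229475 tool yz [14.9071 -0.7543  4.1682]
[0.5209 0.2552 0.11  ] [0.5973 0.2469 0.11  ] 0.07684940692277238
ring head 83.76101299104297 centre [0.5563 0.2252 0.11  ]
t 15.98 pos [0.5505 0.1672 0.165 ] zhead -97.54645195135826 xdir [-0.0005 -0.0003 -1.    ] F [-0.2052  0.7381  0.4615] open 0.0853111292405758 q [ 0.1656 -0.0145  1.7937 -0.0002  1.3629  0.2973]
```

Ring centre is about 3 mm behind the stem axis, within the bore slack, and the post spacing of 76.8 mm means it is closed. I'm gripping the hub and lifting straight up.

```bash
python3 -m handwheel '[1,0.01,-0.0007,0.003,-0.9,0,0, 1,0.025,-0.0007,0.0035,-0.9,0,0, 1,0.037,-0.0007,0.0035,-0.9,0,0, 1,0.0425,-0.0007,0.0035,-0.9,0,0, 1,0.0425,-0.0007,0.0035,-0.9,0,0, 1,0.0425,-0.0007,0.0035,-0.9,0,0, 0.2,0.0425,-0.0007,0.0035,-0.9,0,0, 0.2,0.0425,-0.0007,0.0035,-0.9,0,0, 0.2,0.0425,-0.0007,0.0035,-0.9,0,0, 0.2,0.0425,-0.0007,0.0035,-0.9,0,0, 0.2,0.0425,-0.0007,0.0035,-0.9,0,0, 0.2,0.0425,-0.0007,0.0035,-0.9,0,0]' 60
python3 - <<'E'
from h import *
st()
im,d=ctrl.get_image('wrist'); cv2.imwrite('pics/w16.png',im)
E
```

```text
t: 16.98
tool_pos: [0.5497, 0.1647, 0.1236]
tool_rot: [1.294, 1.153, -1.293]
contact_force: [-1.2, -0.2, 3.3]
opening: 0.0291
t 16.98 pos [0.5497 0.1647 0.1236] zhead -96.58745473630144 xdir [ 0.0004  0.0003 -1.    ] F [-1.2102 -0.2351  3.3213] open 0.02914482023981767 q [0.1613 0.0223 1.8298 0.0002 1.289  0.2762]
```

View pics/w16.png

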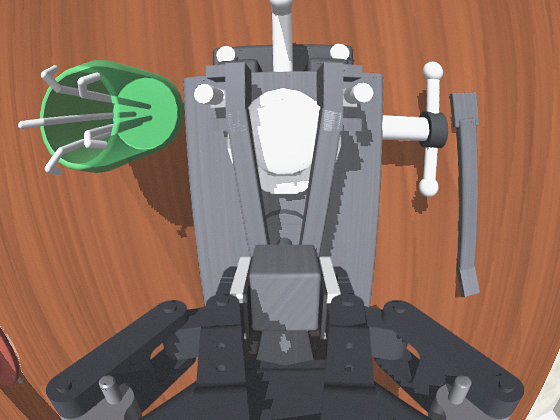

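The hub is gripped and the posts (204,93), (363,92) are free of the jaws. Lifting.

```bash
python3 -m handwheel '[0.2,-0.003,0,0,0,0,0, 0.2,-0.008,0,0,0,0,0, 0.2,-0.014,0,0,0,0,0, 0.2,-0.022,0,0,0,0,0, 0.2,-0.03,0,0,0,0,0, 0.2,-0.042,0,0,0,0,0, 0.2,-0.056,0,0,0,0,0, 0.2,-0.07,0,0,0,0,0, 0.2,-0.08,0,0,0,0,0, 0.2,-0.08,0,0,0,0,0]'
python3 - <<'E'
from h import *
st()
im,d=ctrl.get_image('wrist'); cv2.imwrite('pics/w17.png',im)
im2,d=ctrl.get_image('scene'); cv2.imwrite('pics/s17.png',cv2.resize(im2[140:260,260:460],None,fx=4,fy=4,interpolation=2))
goto([.502,-.186,.2],113,-1)
E
```

```text
t: 17.87
tool_pos: [0.5515, 0.1648, 0.2073]
tool_rot: [1.298, 1.149, -1.288]
contact_force: [0.4, -0.4, -2.5]
opening: 0.0289
t 17.87 pos [0.5515 0.1648 0.2073] zhead -96.5989154857952 xdir [ 0.0067  0.0011 -1.    ] F [ 0.4431 -0.3536 -2.4577] open 0.028896279366896108 q [ 0.1611 -0.0529  1.7588 -0.      1.4289  0.2763]
shift mm [  3.6029  -7.3399 353.7349] turn deg [-29.5963  -0.0004  -0.0893]
```

View pics/s17.png

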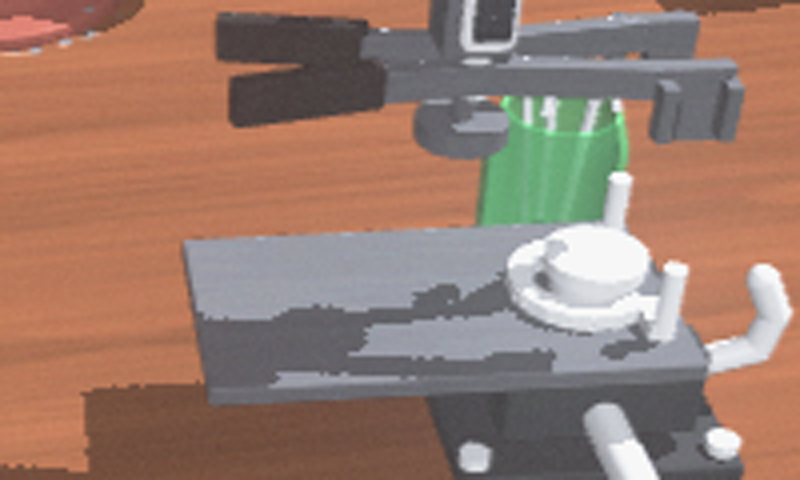

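View pics/w17.png

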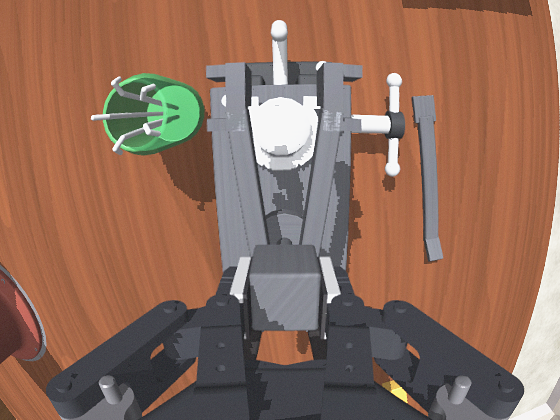

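The pliers are clear and the ring sits in the groove around the stem. Carrying the pliers to the slate.

```bash
python3 -m handwheel '[0.2,0,0,0.01,-1,0,0, 0.2,0,0,0.03,-3,0,0, 0.2,0,-0.001,0.06,-5,0,0, 0.2,0,-0.002,0.095,-8,0,0, 0.2,0,-0.003,0.132,-11,0,0, 0.2,0,-0.004,0.17,-14,0,0, 0.2,0,-0.005,0.208,-17,0,0, 0.2,0,-0.006,0.246,-20,0,0, 0.2,0,-0.007,0.284,-23,0,0, 0.2,0,-0.008,0.316,-26,0,0, 0.2,0,-0.008,0.34,-28.5,0,0, 0.2,0,-0.008,0.352,-29.5,0,0]'
python3 - <<'E'
from h import *
st()
goto([.502,-.186,.075],113,-1)
im,d=ctrl.get_image('wrist'); cv2.imwrite('pics/w18.png',im)
E
```

```text
t: 18.97
tool_pos: [0.4998, -0.187, 0.2015]
tool_rot: [0.91, 1.373, -0.912]
contact_force: [-0.1, -0.6, -3.6]
opening: 0.0289
t 18.97 pos [ 0.4998 -0.187   0.2015] zhead -67.17821408454067 xdir [-0.0021 -0.0001 -1.    ] F [-0.1254 -0.5732 -3.6234] open 0.02891034506261916 q [-0.4968 -0.1456  1.8547 -0.0011  1.4343 -0.895 ]
shift mm [126.5267   2.6324   0.0544] turn deg [-0.1782 -0.0412  0.1141]
```

View pics/w18.png

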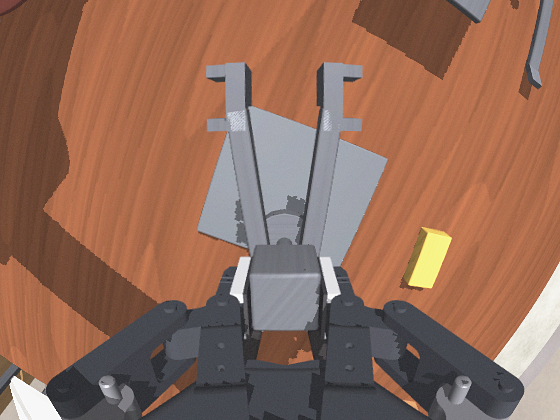

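```bash
python3 -m handwheel '[0.2,0.01,0.001,0,0,0,0, 0.2,0.03,0.002,0,0,0,0, 0.2,0.055,0.0025,0,0,0,0, 0.2,0.08,0.0025,0,0,0,0, 0.2,0.105,0.0025,0,0,0,0, 0.2,0.122,0.0025,0,0,0,0, 0.2,0.132,0.0025,0,0,0,0, 0.2,0.136,0.0025,0,0,0,0, 0.2,0.139,0.0025,0,0,0,0, 0.2,0.139,0.0025,0,0,0,0, 0.2,0.139,0.0025,0,0,0,0]'; python3 -c "
from h import *
st()
im2,d=ctrl.get_image('scene'); cv2.imwrite('pics/s19.png',cv2.resize(im2[170:300,100:300],None,fx=4,fy=4,interpolation=2))"
```

```text
t: 19.93
tool_pos: [0.5044, -0.1835, 0.065]
tool_rot: [0.91, 1.37, -0.909]
contact_force: [0.4, 0.7, -2.7]
opening: 0.029
t 19.93 pos [ 0.5044 -0.1835  0.065 ] zhead -67.08575540767711 xdir [ 0.0019 -0.001  -1.    ] F [ 0.4479  0.7275 -2.6673] open 0.028968492564796902 q [-0.4877  0.0069  1.9529  0.      1.1796 -0.8876]
```

View pics/s19.png

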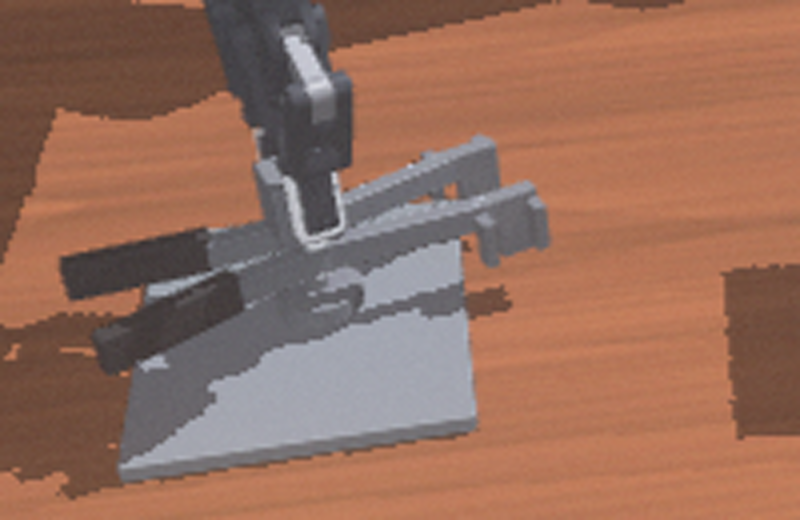

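```bash
python3 -m handwheel '[0.2,0.002,0,0,0,0,0, 0.2,0.004,0,0,0,0,0, 0.2,0.005,0,0,0,0,0, 0.2,0.005,0,0,0,0,0]'; python3 -c "
from h import *
st()"
```

```text
t: 20.32
tool_pos: [0.5038, -0.1836, 0.0595]
tool_rot: [0.91, 1.371, -0.91]
contact_force: [-0.2, 0.3, 0.3]
opening: 0.029
t 20.32 pos [ 0.5038 -0.1836  0.0595] zhead -67.10490398453291 xdir [ 0.0007 -0.0004 -1.    ] F [-0.2287  0.2612  0.3082] open 0.029041292766552106 q [-0.4882  0.0144  1.9558 -0.0001  1.1706 -0.8878]
```

Contact: the weight is off the gripper and z is as predicted. Opening slowly and rising.

```bash
python3 -m handwheel '[0.38,0,0,0,0,0,0, 0.5,0,0,0,0,0,0, 0.7,0,0,0,0,0,0, 1,0,0,0,0,0,0, 1,0,0,0,0,0,0, 1,0,0,0,0,0,0, 1,-0.01,0,0,0,0,0, 1,-0.03,0,0,0,0,0, 1,-0.06,0,0,0,0,0, 1,-0.095,0,0,0,0,0, 1,-0.13,0,0,0,0,0, 1,-0.16,0,0,0,0,0]'; python3 -m handwheel '[1,-0.01,-0.03,0.02,0,0,0, 1,-0.015,-0.06,0.05,0,0,0, 1,-0.02,-0.09,0.085,0,0,0, 1,-0.02,-0.12,0.12,0,0,0, 1,-0.02,-0.15,0.15,0,0,0, 1,-0.02,-0.17,0.17,0,0,0, 1,-0.02,-0.17,0.17,0,0,0, 1,-0.02,-0.17,0.17,0,0,0]'
python3 - <<'E'
from h import *
st()
for c in('top','scene'):
    im,d=ctrl.get_image(c); cv2.imwrite(f'pics/{c}20.png',im)
    if c=='top': np.save('t20.npy',d)
im=cv2.imread('pics/scene20.png');cv2.imwrite('pics/s20.png',cv2.resize(im[150:280,120:460],None,fx=2.3,fy=2.3,interpolation=2))
im=cv2.imread('pics/top20.png');cv2.imwrite('pics/t20.png',cv2.resize(im[180:270,140:260],None,fx=6,fy=6,interpolation=2))
E
```

```text
t: 21.32
tool_pos: [0.5038, -0.1834, 0.2223]
tool_rot: [0.91, 1.37, -0.909]
contact_force: [-0.6, -0.2, 0.3]
opening: 0.0854
t: 21.98
tool_pos: [0.412, -0.4077, 0.2394]
tool_rot: [0.913, 1.371, -0.912]
contact_force: [0.3, 0.4, 0.7]
opening: 0.0856
t 21.98 pos [ 0.412  -0.4077  0.2394] zhead -67.30084048815901 xdir [ 0.0003  0.     -1.    ] F [0.2699 0.3692 0.7276] open 0.08559036406297706 q [-0.9087 -0.0595  1.7113  0.0002  1.4896 -1.3049]
```

View pics/top20.png

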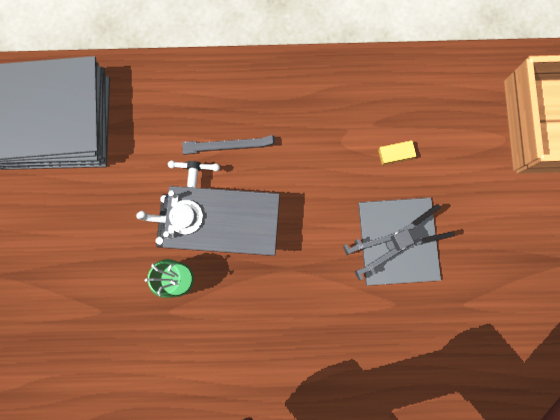

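View pics/s20.png

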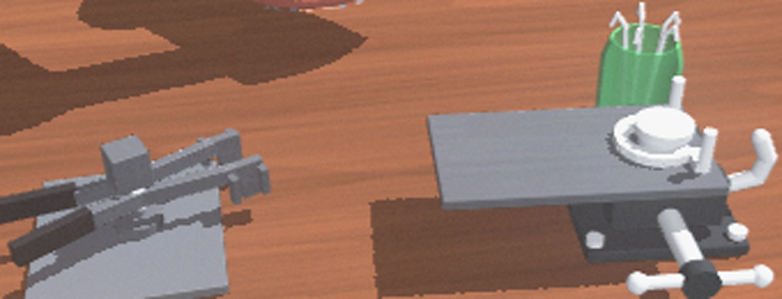

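View pics/t20.png

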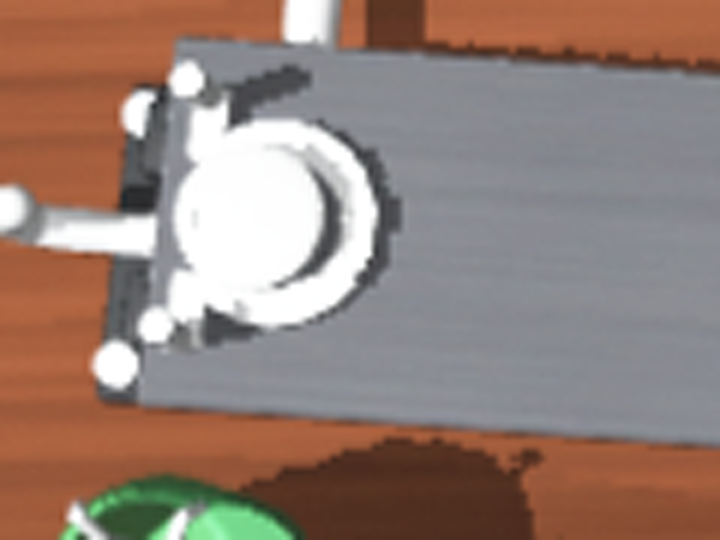

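The ring is round the stem with posts at (187,79) and (156,325) in the crop, and the pliers stand on the slate. The jar, nail bar and gauge look unmoved. One last numeric check.

Run:
```python
from h import *
T=lambda u,v,z: px2w('top',u,v,z=z)
a=T(140+187/6,180+79/6,.110);b=T(140+156/6,180+325/6,.110);s=T(140+249/6,180+216/6,.097)
m=(a+b)/2;y=b-a;h=np.arctan2(-y[0],y[1]);x=np.array([np.cos(h),np.sin(h),0])
c=m-.026*x;print('sep',np.linalg.norm(y),'head',np.degrees(h),'centre-stem mm',(c-s)[:2]*1000)
d0=np.load('top0.npz');im0=d0['im'];im1=cv2.imread('pics/top20.png')
for n,(x0,y0,x1,y1) in dict(jar=(145,258,195,300),bar=(178,132,278,158),gauge=(375,138,420,166)).items():
    A=cv2.cvtColor(im0[y0-6:y1+6,x0-6:x1+6],6);B=cv2.cvtColor(im1[y0:y1,x0:x1],6)
    r=cv2.matchTemplate(A,B,cv2.TM_CCOEFF_NORMED);print(n,cv2.minMaxLoc(r)[1::2],'(6,6)=unmoved')
d=np.load('t20.npy')
v,u=238,407;print('hub top',px2w('top',u,v,depth=d[v,u]))
```

```text
sep 0.07686578662191187 head 83.69100106418605 centre-stem mm [ 0.2826 -4.7998]
jar (0.9998447895050049, (6, 6)) (6,6)=unmoved
bar (0.9987565875053406, (6, 6)) (6,6)=unmoved
gauge (0.9999092221260071, (6, 6)) (6,6)=unmoved
hub top [ 0.5045 -0.1912  0.0853]
```

```bash
python3 - <<'E'
from h import *
T=lambda u,v,z: px2w('top',140+u/6,180+v/6,z=z)
s=T(250,216,.097);x=np.array([np.cos(1.463),np.sin(1.463),0])
for u in (378,382,386):
  e=T(u,217,.081);print('outer back',(e-s)@x*1000+32)
e=T(341,221,.082);print('inner back',(e-s)@x*1000+21)
t=T(275,118,.082);b=T(275,328,.082);print('top/bot',(t-b),((t+b)/2-s)*1000)
print((T(324,216,.097)-T(174,216,.097))*1000)
E
python3 - <<'E'
import cv2
im=cv2.imread('pics/scene20.png');cv2.imwrite('pics/s20b.png',cv2.resize(im[175:240,370:450],None,fx=9,fy=9,interpolation=2))
E
```

```text
outer back -4.822222241697979
outer back -6.087598275815267
outer back -7.352953802532532
inner back -4.461264351198437
top/bot [0.0673 0.0006 0.    ] [  0.1742  -4.7012 -15.    ]
[ -1.2049 -46.7877   0.    ]
```

View pics/s20b.png

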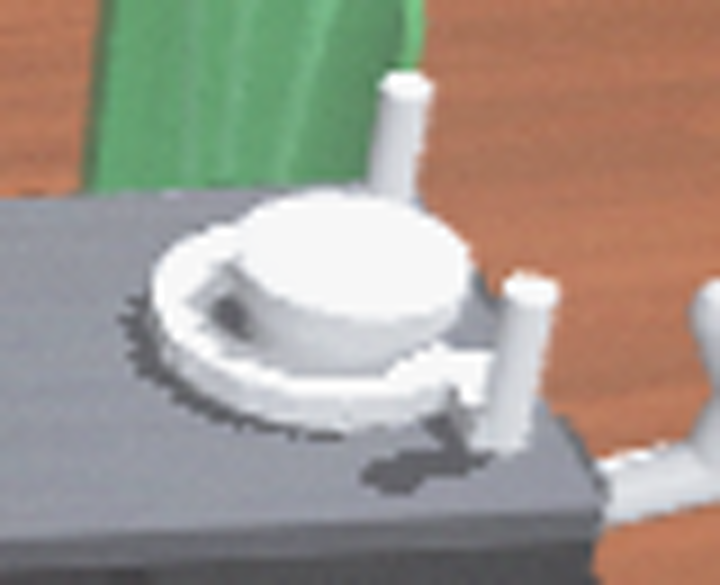

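```bash
python3 -c "
from h import *
st(); print(ctrl.finish_job())"
```

```text
t 22.08 pos [ 0.4131 -0.4057  0.2392] zhead -67.10254420307056 xdir [ 0.0003  0.0003 -1.    ] F [-0.0405 -0.7857  0.5333] open 0.0853092988767929 q [-0.9051 -0.0608  1.7129  0.0004  1.4895 -1.3048]
the job is handed in; nothing more can be done
None
```

The ring is closed in the stem's groove, the pliers are back on the slate, and I handed the job in at about 22 s. I carried the pliers by the hub, set their cups on the posts and squeezed the handles with the ring about 75 mm from the stem. Still squeezed, I turned and slid the ring into the groove, let it close, lifted the pliers straight off and stood them on the slate.

**Last checks:**
- **Ring:** it surrounds the stem under the head. The posts are 76.9 mm apart (76 mm when closed), so the arms are shut.
- **Pliers:** they stand on their foot on the slate, hub top at 85 mm as expected.
- **Bystanders:** picture matching shows the jar, nail bar and gauge block unmoved.
- **Robot:** the arm is clear with nothing touched. The contact forces I read between moves stayed under about 12 N.

**Not perfect:**
- **Ring position:** its centre measures about 4.5 to 5 mm (one edge reading up to 7 mm) behind the stem axis, against roughly 4 mm of play by my estimate and about 2 mm calibration error. I take it to be resting against the inner corners of the mouth, and I left it there.
- **Pliers tilt:** during the squeeze they pitched nose-up by about 2°, and I levelled them before the slide.

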